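Load the spare-fuse dispenser in order

TASK

Push the steel gate of the spare-fuse dispenser fully down so that its outlet is shut. Then load the three loose cartridge fuses one by one through the open bay at its high end, so that they roll down and lie straight across the chute one behind another against the gate, and will come out thickest first, then the middle one, then the slimmest. Leave the other things on the shelf where they are.

Things in the scene. Friction and masses are not known exactly. Their poses are not given: they have to be found in the camera images.
- dispenser: grey sheet-metal gravity-feed fuse dispenser fixed to the shelf, 210 x 92 mm, about 80 mm high. Origin on the shelf, z up, x level from the outlet to the high loading end, y across. A straight chute 68 mm wide falls at 15 degrees to -x; floor height = 22 mm + 0.268 (x + 75 mm). Catch tray before the gate. Loaded and at rest, the fuse centres lie at x = -62, -35, -15 mm, z = 41, 45, 48 mm
- bay_floor (a point): middle of the chute's floor in the open loading bay, 50 mm above the shelf; axes as the dispenser's. The bay is open from above from 45 mm before to 45 mm behind this point (x); its floor slopes 15 degrees, its sides stand 12 mm high, with flared lips to 25 mm (102 mm across). A fuse let go here with its axis along y rolls down by itself to the gate or the fuse before it
- outlet_stop (a point): lowest point of the chute's floor, at the inner face of the gate, 21 mm above the shelf; axes as the dispenser's. From here to the loading bay (x = 0 to 62 mm) the chute has 39 mm high sides and is roofed 37 mm above the floor by two clear plastic strips with a 16 mm slit between them, too narrow to load through
- gate (a joint): height of the outlet gate above its shut position, in m: 0 is fully down (outlet shut), 0.034 fully up. It starts raised, slides straight up and down, stays where it is left and moves with about 3 N
- gate_top (a point): centre of the top face of the black plastic bar on the gate's top edge (14 mm along the dispenser's x, 44 mm along its y): the place to push down on. It is 84 mm above the shelf when the gate is shut, up to 118 mm when raised. The clear roof behind it is lower
- thick_fuse (a point): the thickest of three white ceramic cartridge fuses with steel end caps: a plain cylinder 30 mm in diameter and 60 mm long, lying loose on the shelf. The point is its centre, 15 mm above the shelf at the start; the point's x axis runs along the fuse. It rolls if nudged
- middle_fuse (a point): the middle-sized of three white ceramic cartridge fuses with steel end caps: a plain cylinder 24 mm in diameter and 60 mm long, lying loose on the shelf. The point is its centre, 12 mm above the shelf at the start; the point's x axis runs along the fuse. It rolls if nudged
- slim_fuse (a point): the slimmest of three white ceramic cartridge fuses with steel end caps: a plain cylinder 18 mm in diameter and 60 mm long, lying loose on the shelf. The point is its centre, 9 mm above the shelf at the start; the point's x axis runs along the fuse. It rolls if nudged
- thick: the thickest fuse (see thick_fuse); origin on its surface, so use the point
- middle: the middle fuse (see middle_fuse); origin on its surface, so use the point
- slim: the slimmest fuse (see slim_fuse); origin on its surface, so use the point
- torch: bystander, to be left alone: red plastic torch, 155 mm long, 48 mm wide at the head, lying down. Origin at its underside
- spirit_level: bystander, to be left alone: stainless steel spirit level, 300 x 22 x 50 mm, standing on its narrow edge. Origin at its underside
- tealight_dish: bystander, to be left alone: small white ceramic dish, 60 mm across, 24 mm high. Origin at its underside
- screwdriver_case: bystander, to be left alone: grey plastic screwdriver set case, 120 x 200 x 40 mm. Origin at its underside
- tape_roll: bystander, to be left alone: roll of black tape, 90 mm across, 19 mm high. Origin at its underside
- screwdriver: bystander, to be left alone: black-handled screwdriver, 190 mm long. Origin at its underside

How it is judged:
On the way, in this order (a step that is already met when the one before it is completed fails the run):
1. the gate is fully down (value of joint gate below 0.003 m), for 0.1 s.
2. the thickest fuse lies against the gate (value of joint gate below 0.003 m and x of thick_fuse in the frame of dispenser between -0.07 and -0.054 m and y of thick_fuse in the frame of dispenser between -0.008 and 0.008 m and z of thick_fuse in the frame of dispenser between 0.035 and 0.048 m and angle between the x axis of thick_fuse and the y axis of dispenser, either way round below 0.2 rad), for 0.2 s.
3. the middle fuse lies behind the thickest (all of step 2 and x of middle_fuse in the frame of dispenser between -0.0433 and -0.0273 m and y of middle_fuse in the frame of dispenser between -0.008 and 0.008 m and z of middle_fuse in the frame of dispenser between 0.0391 and 0.0521 m and angle between the x axis of middle_fuse and the y axis of dispenser, either way round below 0.2 rad), for 0.2 s.
4. the slimmest fuse lies behind the middle one (all of step 3 and x of slim_fuse in the frame of dispenser between -0.0225 and -0.0065 m and y of slim_fuse in the frame of dispenser between -0.008 and 0.008 m and z of slim_fuse in the frame of dispenser between 0.0416 and 0.0546 m and angle between the x axis of slim_fuse and the y axis of dispenser, either way round below 0.2 rad), for 0.2 s.
At the end, for the whole second after the job is handed in: the gate is within 3 mm of fully down; the thickest, middle and slimmest fuse lie at rest in the chute in that order from the gate, each within 8 mm (along and across the chute) and 7 mm (height) of its resting place there and within 0.2 rad of square across the chute (all of step 4 and linear speed of each of thick, middle, slim below 0.02 m/s); the robot touches nothing.
It fails at once if the torch, spirit level, tealight dish, screwdriver case, tape roll or screwdriver is moved more than 30 mm (distance of any of torch, spirit_level, tealight_dish, screwdriver_case, tape_roll, screwdriver from where it was at the start of the episode above 0.03 m).
It also fails if it takes over 72 s, if anything falls off the work surface, if the arm or the gripper's body presses on something with over 40 N, if the wrist force passes 120 N, or if a joint passes its speed limit or range.

ROBOT

A 7-joint arm with a two-finger parallel gripper is mounted at the origin on the work surface. World frame = base frame: x ahead of the robot, y to its left, z up, the work surface at z = 0. Lengths are in m, angles in rad, forces in N, time in s.
With the tool pointing down it reaches from about 0.35 to 0.9 m from the base axis. Payload 8.1 kg.
Tool frame: the origin (TCP) lies at the very end of the fingers, on their centre line; the grasp point (between the pads) lies 19 mm behind it; x points along the fingers, y is the direction in which the jaws open and shut, and the axes are right-handed (so a half turn about x gives the same grasp; the last joint's range is limited). The gripper opens to 92 mm and grips with 3 to 60 N. Pads are 19 mm wide; open, the fingers measure 130 mm over their backs; the gripper's body (75 mm by 190 mm) begins 47 mm behind the grasp point.
Start: joints at [1.032, 0.434, 0.025, 1.573, -0.012, 1.134, -0.075], TCP at [0.264, -0.567, 0.227] pointing down, gripper open.
Joint ranges: [-2.62, 2.62], [-0.44, 2.09], [-1.27, 1.32], [0.08, 2.57], [-1.32, 4.46], [0.12, 2], [-2.74, 2.74]. Speed limits (rad/s): [2.22, 2.22, 3.01, 3.01, 3.14, 3.14, 3.14].

INTERFACE

Orientations are given as a rotation vector (axis times angle).
In Python, from cell import arm gives the robot as it stands.
- The arm moves only by the tool servo_tool, never from a script. Its argument "plan" is a list of rows, each a list of 2 entries, a list of its own where there are three numbers: the shift along the world's x, y, z in cm, then the turn, a rotation vector about the world's x, y, z in degrees. A call has 1 to 12 rows; each row is the pose to reach, as a shift and turn from the pose measured when the call began; what a row does not reach only later rows make up. A row lasts 1/10 s, in which the tool goes at most 50 mm and 8.59 degrees, less where a joint would pass 70% of its speed; a pose out of reach is approached as far as the arm can. A call with a gripper value outside its range is refused whole. "grip" is the opening, from 0 (shut) to 1 (fully open), set as the call begins (left out, the last holds). The fingers move at their own pace and stop on an object; "squeeze" is the grip in N (left out, the last holds). Time passes only in rows, so rows that repeat a pose let the fingers close. It gives the time, the measured TCP pose, the force and the opening at its end, in the units of the state.
- arm.observe(): the state, without advancing time (a new reading comes with each control period).
- arm.get_image(name): name is "scene" or "top" or "wrist"; returns a dict with "frame" (480x640x3 uint8, blue, green, red), "fx", "fy", "cx", "cy" (pixels), "D" ([k1, k2, p1, p2, k3] as OpenCV has them; the pictures are not rectified), "position" and "rotation" of the camera in the world. Camera axes: x right, y down, z forward; pixel columns grow to the right and rows downward; lengths in m; the calibration is good to about 2 mm. A picture is of the moment at which its call begins. There is no depth.
- arm.sign_off(): hands the job in, once; it reports no verdict.
Trained networks look in a picture, given as the dict that the camera call returned (one of the last four; its "shot" number tells which), for a name from the list of things; names that differ only in an ending like _2 or _b are one class to them, and where a whole thing is asked for, a point or a joint stands for the part that bears it (a point fixed in the world has none). Each returns a list of dicts, best first, with "score" (0 to 1); they miss things now and then, are a little off and sometimes report something else, mostly with a low value. They report only what shows in the picture. A call takes as long as a camera call.
- arm.search_frame(picture, query): "at" ([column, row] in pixels, amid what is visible of it).
- arm.trace(picture, query): "pixels" (480x640 bool, what is visible of it) and "at" ([column, row] in pixels, amid what is visible of it).
The state is a dict: "clock": time; "joints": joint angles; "dq": joint speeds; "joint_efforts": joint torques, N m; "position": TCP position; "ee_rot": TCP orientation; "force": force on the tool from outside, world axes, zero at the start; "ft_torque": the same for the moment, N m; "width": opening from 0.0 (shut) to 1.0 (fully open).
Only numpy, scipy, OpenCV 4.12 (cv2) and the standard library are available. Lean on these libraries where they do the work, as an engineer would, in place of code of your own. Each camera call takes 0.05 s, during which the arm holds its last target.

## Working session

There is one attempt and no reset: what is moved stays moved. The work goes in short steps, Python scripts to look and compute and a tool call to move; the robot and the scene stay as the last step left them, time stands still between calls to the robot, and variables do not carry over. Pictures are saved under pics/ and viewed, and the job is handed in when it is done.

Besides the shell and the picture viewer there is one more tool, called after ">>>" as name(argument=value, ...), one argument or row to a line, values as JSON. servo_tool: Moves the arm, as the interface text tells. Its arguments: {"type":"object","properties":{"plan":{"type":"array","items":{"type":"array"}},"grip":{"type":"number"},"squeeze":{"type":"number"}},"required":["plan"]}

```bash
ls; mkdir -p pics
cat > h.py <<'E'
import numpy as np, cv2
from cell import arm
def K(p): return np.array([[p['fx'],0,p['cx']],[0,p['fy'],p['cy']],[0,0,1.]])
def Rm(p):
    R=np.array(p['rotation'],float)
    return R if R.shape==(3,3) else cv2.Rodrigues(R)[0]
def ray(p,uv):
    n=cv2.undistortPoints(np.array(uv,float).reshape(-1,1,2),K(p),np.array(p['D'],float)).reshape(-1,2)
    d=np.c_[n,np.ones(len(n))]@Rm(p).T
    return np.array(p['position'],float),d
def onz(p,uv,z):
    o,d=ray(p,uv); z=np.broadcast_to(z,len(d)); t=(z-o[2])/d[:,2]
    return o+d*t[:,None]
def proj(p,X):
    R=Rm(p); o=np.array(p['position'],float)
    r=cv2.Rodrigues(R.T)[0]
    return cv2.projectPoints(np.array(X,float).reshape(-1,1,3),r,-R.T@o,K(p),np.array(p['D'],float))[0].reshape(-1,2)
def tri(obs):
    A=np.zeros((3,3));b=np.zeros(3)
    for p,uv in obs:
        o,d=ray(p,uv);d=d[0]/np.linalg.norm(d[0]);M=np.eye(3)-np.outer(d,d);A+=M;b+=M@o
    return np.linalg.solve(A,b)
E
python3 - <<'E'
from h import *
for n in ['scene','top','wrist']:
    p=arm.get_image(n); cv2.imwrite(f'pics/{n}0.png',p['frame'])
    print(n,p['shot'],p['fx'],p['cx'],p['cy'],p['D'],np.round(p['position'],3),np.round(p['rotation'],3).tolist())
    if n!='wrist':
      for q in ['dispenser','thick_fuse','middle_fuse','slim_fuse','gate_top','bay_floor','outlet_stop','torch','spirit_level','tealight_dish','screwdriver_case','tape_roll','screwdriver']:
        print(q,[(np.round(r['at']).tolist(),round(r['score'],2)) for r in arm.search_frame(p,q)][:3])
print(arm.observe())
E
```

```text
pics
scene 1 452.92302877561474 319.15991056537354 240.82052592468452 [-0.10954192  0.          0.          0.          0.        ] [ 1.357 -0.137  0.643] [-1.749, -1.445, 0.764]
dispenser [([348.0, 250.0], 0.91), ([160.0, 265.0], 0.19)]
thick_fuse [([205.0, 307.0], 0.74)]
middle_fuse [([245.0, 248.0], 0.62)]
slim_fuse [([163.0, 263.0], 0.57)]
gate_top [([346.0, 219.0], 0.9), ([248.0, 249.0], 0.16)]
bay_floor [([343.0, 248.0], 0.74)]
outlet_stop [([343.0, 254.0], 0.75), ([247.0, 250.0], 0.6), ([163.0, 267.0], 0.52)]
torch [([450.0, 246.0], 0.7)]
spirit_level [([235.0, 346.0], 0.86)]
tealight_dish [([277.0, 286.0], 0.83), ([410.0, 326.0], 0.23)]
screwdriver_case [([409.0, 325.0], 0.89)]
tape_roll [([392.0, 216.0], 0.96)]
screwdriver [([474.0, 284.0], 0.81)]
top 2 445.1850443670825 321.60193084698886 243.90368319432633 [0.02658906 0.         0.         0.         0.        ] [0.408 0.047 0.875] [-2.123, 2.161, -0.234]
dispenser [([281.0, 271.0], 0.83), ([276.0, 298.0], 0.52)]
thick_fuse [([449.0, 212.0], 0.82)]
middle_fuse [([403.0, 308.0], 0.74)]
slim_fuse [([502.0, 289.0], 0.82), ([2
[... 530 characters left out ...]
0.534  0.384] [2.438, -1.554, -0.227]
{'clock': 1.45, 'joints': array([ 1.03238386,  0.43451016,  0.02501314,  1.57325157, -0.01157505,
        1.13401458, -0.07511304]), 'dq': array([ 0.00014856,  0.0003521 ,  0.00125963,  0.00122457,  0.00097241,
       -0.00036701,  0.00056841]), 'joint_efforts': array([ 6.51439564e-05, -6.67663193e+01,  9.84023251e-01, -3.14803362e+01,
       -6.06410159e-02,  3.28653166e-02, -2.23688238e-05]), 'position': array([ 0.26379211, -0.56658089,  0.2267157 ]), 'ee_rot': array([ 1.98029846,  0.43841443, -1.98039984]), 'force': array([ 0.02657568, -0.18087719, -0.02247183]), 'ft_torque': array([-0.00388325,  0.00896299,  0.0155334 ]), 'width': 0.9996471987163709}
```

View images.

View pics/scene0.png

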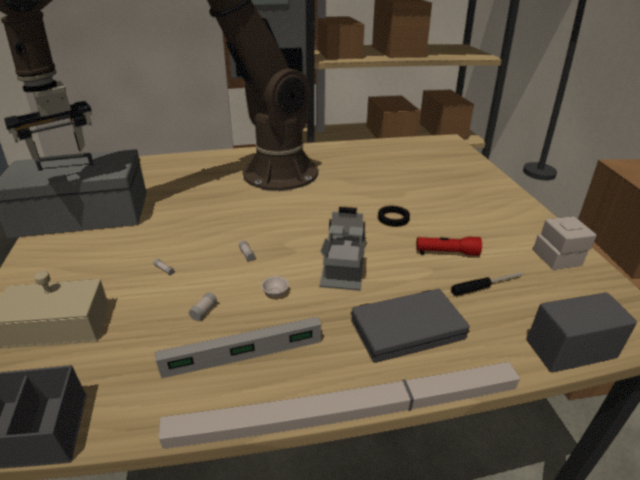

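View pics/top0.png

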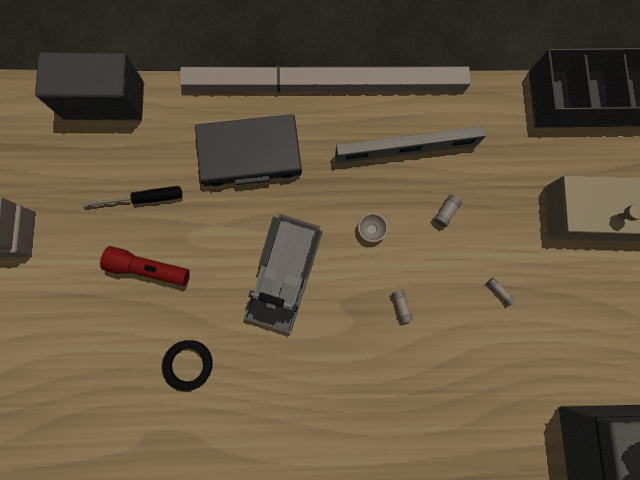

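View pics/wrist0.png

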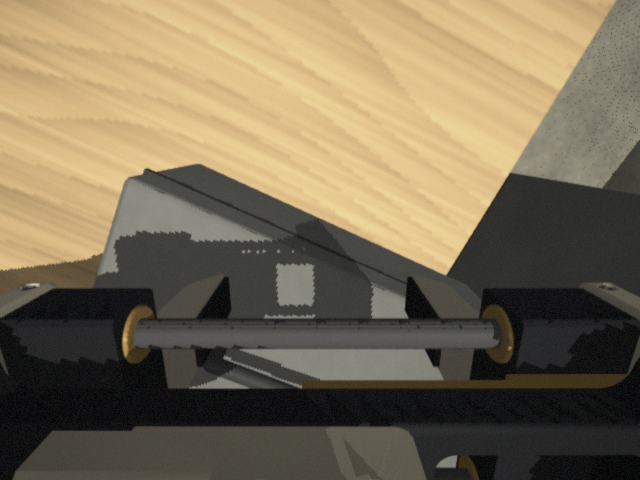

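Run:
```python
from h import *
import pickle
P={}
for n in ['top','scene']:
    p=arm.get_image(n);P[n]=p
    for q in ['thick_fuse','middle_fuse','slim_fuse','dispenser','gate']:
        r=arm.trace(p,q)
        if not r: print(n,q,'none');continue
        m=r[0]['pixels']; p['m_'+q]=m
        ys,xs=np.nonzero(m)
        rect=cv2.minAreaRect(np.c_[xs,ys].astype(np.float32))
        print(n,q,r[0]['score'],m.sum(),np.round(xs.mean(),1),np.round(ys.mean(),1),np.round(cv2.boxPoints(rect),1).tolist())
pickle.dump(P,open('P.pkl','wb'))
a=P['top']['frame'][195:345,225:345]; cv2.imwrite('pics/tdisp.png',cv2.resize(a,None,fx=4,fy=4,interpolation=cv2.INTER_CUBIC))
a=P['scene']['frame'][195:295,310:385]; cv2.imwrite('pics/sdisp.png',cv2.resize(a,None,fx=6,fy=6,interpolation=cv2.INTER_CUBIC))
a=P['top']['frame'][180:330,350:530]; cv2.imwrite('pics/tfuse.png',cv2.resize(a,None,fx=4,fy=4,interpolation=cv2.INTER_CUBIC))
```

```text
top thick_fuse 0.92 467 447.2 210.1 [[432.0, 220.1999969482422], [449.8999938964844, 191.8000030517578], [462.3999938964844, 199.6999969482422], [444.5, 228.10000610351562]]
top middle_fuse 0.88 397 401.5 305.6 [[390.79998779296875, 291.3999938964844], [403.29998779296875, 288.20001220703125], [411.70001220703125, 320.5], [399.20001220703125, 323.79998779296875]]
top slim_fuse 0.59 320 501.2 291.7 [[485.8999938964844, 282.79998779296875], [493.20001220703125, 276.0], [516.5999755859375, 300.70001220703125], [509.29998779296875, 307.5]]
top dispenser 0.58 5523 282.9 272.3 [[241.3000030517578, 318.5], [273.70001220703125, 211.5], [323.79998779296875, 226.6999969482422], [291.3999938964844, 333.70001220703125]]
top gate 0.67 223 269.7 298.5 [[251.8000030517578, 297.3999938964844], [254.10000610351562, 289.29998779296875], [290.5, 299.70001220703125], [288.20001220703125, 307.79998779296875]]
scene thick_fuse 0.85 406 202.4 305.8 [[186.5, 312.5], [208.5, 290.5], [218.5, 300.5], [196.5, 322.5]]
scene middle_fuse 0.72 1052 450.0 244.4 [[416.0, 255.0], [416.0, 236.0], [481.0, 236.0], [481.0, 255.0]]
scene slim_fuse 0.6 160 163.5 266.6 [[152.10000610351562, 263.8999938964844], [156.1999969482422, 257.6000061035156], [174.6999969482422, 269.29998779296875], [170.6999969482422, 275.70001220703125]]
scene dispenser 0.57 3110 344.1 249.9 [[317.70001220703125, 286.3999938964844], [325.20001220703125, 203.89999389648438], [368.20001220703125, 207.8000030517578], [360.70001220703125, 290.29998779296875]]
scene gate 0.71 542 347.2 216.8 [[333.0, 205.0], [361.0, 205.0], [361.0, 230.0], [333.0, 230.0]]
```

View pics/tdisp.png

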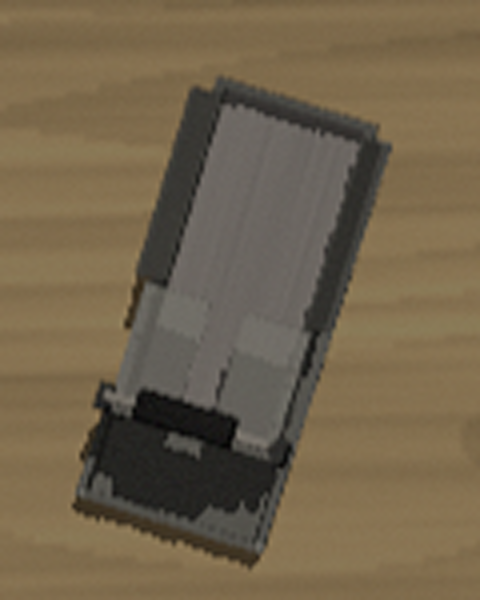

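View pics/sdisp.png

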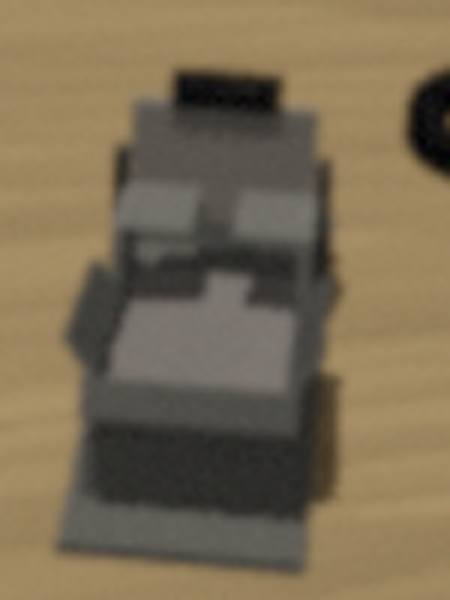

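View pics/tfuse.png

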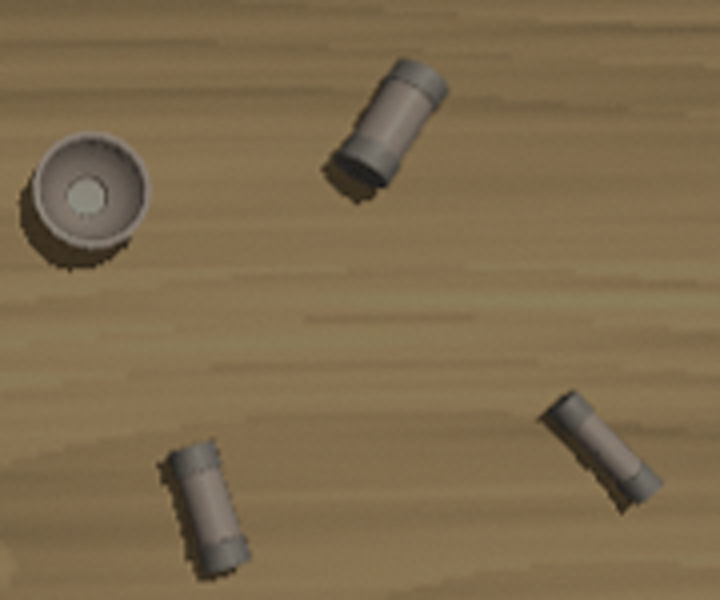

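Run:
```python
from h import *
import pickle
P=pickle.load(open('P.pkl','rb'));t=P['top'];s=P['scene']
T=lambda x,y:(225+x/4-.375,195+y/4-.375)
S=lambda x,y:(310+x/6-.4,195+y/6-.4)
print('base near corners scene',onz(s,[S(57,550),S(303,570)],0.0).round(4))
print('tray top corners',onz(t,[T(75,503),T(258,562)],0.0).round(4))
print('far edge top z=.0,.08',onz(t,[T(218,80),T(380,130)],0.0).round(4),onz(t,[T(218,80),T(380,130)],.08).round(4))
bt=T(187,419); bs=S(229,76)
print('bar tri',tri([(t,bt),(s,bs)]).round(4), onz(t,[bt],.118).round(4),onz(s,[bs],.118).round(4))
e=onz(t,[T(137,406),T(240,432)],.118); print('bar ends',e.round(4),np.degrees(np.arctan2(*(e[1]-e[0])[:2])),np.linalg.norm(e[1]-e[0]))
for q,r in [('thick',.015),('middle',.012),('slim',.009)]:
    out=[]
    for p in (t,s):
        k='m_'+q+'_fuse'
        ys,xs=np.nonzero(p[k])
        g=onz(p,np.c_[xs,ys],r)[:,:2]
        out.append(g.mean(0))
        c,sz,a=cv2.minAreaRect((g*1000).astype(np.float32))
        bx=cv2.boxPoints((c,sz,a)); d=bx[1]-bx[0]; d2=bx[2]-bx[1]; L=d if np.hypot(*d)>np.hypot(*d2) else d2
        w,v=np.linalg.eigh(np.cov(g.T)); 
        print(q,np.round(c,1),np.round(sz,1),'rect ang',np.round(np.degrees(np.arctan2(L[1],L[0]))%180,1),'mean',(g.mean(0)*1000).round(1),'pca',np.round(np.degrees(np.arctan2(v[1,1],v[0,1]))%180,1))
```

```text
base near corners scene [[0.5943 0.0158 0.    ]
 [0.6223 0.1024 0.    ]]
tray top corners [[0.4216 0.1674 0.    ]
 [0.3918 0.0799 0.    ]]
far edge top z=.0,.08 [[0.6301 0.0981 0.    ]
 [0.6032 0.017  0.    ]] [[0.6098 0.0934 0.08  ]
 [0.5854 0.0197 0.08  ]]
bar tri [0.4545 0.1082 0.1135] [[0.4535 0.1048 0.118 ]] [[0.4625 0.1093 0.118 ]]
bar ends [[0.4594 0.1257 0.118 ]
 [0.4477 0.0826 0.118 ]] -164.80132968720568 0.044713053152362243
thick [ 631.9 -239.5] [29.5 70.9] rect ang 145.1 mean [ 631.3 -239.5] pca 144.8
thick [ 629.5 -234. ] [37.8 81.2] rect ang 144.7 mean [ 630.5 -236.5] pca 149.1
middle [ 442.9 -137. ] [63.6 25.3] rect ang 11.6 mean [ 443.4 -137.7] pca 12.4
middle [513.  364.7] [178.3  84.3] rect ang 79.6 mean [509.1 366.8] pca 79.3
slim [ 466.9 -335.6] [64.1 20.4] rect ang 40.3 mean [ 466.8 -335.6] pca 41.3
slim [ 468.6 -331.6] [76.8 21.1] rect ang 40.6 mean [ 469.4 -330.9] pca 37.4
```

```bash
cat > fit.py <<'E'
from h import *
import pickle
from scipy.optimize import least_squares
P=pickle.load(open('P.pkl','rb'));t=P['top'];s=P['scene']
T=lambda x,y:(225+x/4-.375,195+y/4-.375)
S=lambda x,y:(310+x/6-.4,195+y/6-.4)
obs=[(t,T(193,88),(75,51,87)),(t,T(137,280),(-15,51,63)),(t,T(390,147),(75,-51,87)),
(s,S(57,550),('e',-46,0)),(s,S(303,570),('e',46,0)),(t,T(75,503),('w',46,0)),(t,T(258,562),('w',-46,0)),
(t,T(137,406),('b',22,'h')),(t,T(240,432),('b',-22,'h')),(s,S(229,76),('b',0,'h'))]
def model(v):
    X,Y,a,e,b,h,dx,dy=v; d={'e':e,'w':e-210,'b':b,'h':h}
    c,si=np.cos(a),np.sin(a); o=[]
    for p,uv,m in obs:
        q=[d.get(k,k) if isinstance(k,str) else k for k in m]
        w=np.array([X+c*q[0]-si*q[1],Y+si*q[0]+c*q[1],q[2]])/1000
        if p is s: w=w+np.array([dx,dy,0])/1000
        o.append(proj(p,w)[0]-np.array(uv))
    return np.array(o)
f=lambda v:np.r_[model(v).ravel(),(v[4]+79)/2,v[6]/2,v[7]/2]
r=least_squares(f,[529,82,-.31,81,-79,116,0,0])
if __name__=='__main__':
    print(r.x.round(3),np.degrees(r.x[2])); print(model(r.x).round(1).tolist())
    X,Y,a=r.x[:3];c,si=np.cos(a),np.sin(a)
    L=[]
    for sy in(1,-1):
        L+=[[(75,51*sy,87),(-15,51*sy,63)],[(75,34*sy,62),(-77,34*sy,21.5)]]
    L+=[[(75,-34,62),(75,34,62)],[(-77,-34,21.5),(-77,34,21.5)],[(-15,-34,75),(-15,34,75)],[(-72,22,r.x[5]),(-72,-22,r.x[5])]]
    for n,p in P.items():
        im=p['frame'].copy(); im=cv2.resize(im,None,fx=4,fy=4,interpolation=cv2.INTER_CUBIC)
        for l in L:
            w=np.array([[X+c*q[0]-si*q[1],Y+si*q[0]+c*q[1],q[2]] for q in l])/1000
            if n=='scene': w=w+np.array([r.x[6],r.x[7],0])/1000
            u=(proj(p,w)*4+1.5).astype(int)
            cv2.line(im,tuple(map(int,u[0])),tuple(map(int,u[1])),(0,255,0),1)
        im=im[780:1380,900:1380] if n=='top' else im[780:1180,1240:1540]
        cv2.imwrite(f'pics/fit_{n}.png',im)
E
python3 fit.py
```

```text
[ 5.21124e+02  8.30060e+01 -3.23000e-01  8.88240e+01 -7.28230e+01
  1.13103e+02  1.58400e+00  3.35600e+00] -18.51055324704849
[[-1.8, -2.1], [-2.4, -1.4], [2.6, -0.1], [-0.7, -0.5], [-0.4, -0.2], [1.2, 0.4], [1.0, 0.1], [-0.5, 0.4], [-1.5, 1.7], [-0.9, -0.0]]
```

```bash
python3 -c "
import cv2,numpy as np
a=cv2.imread('pics/fit_top.png');b=cv2.imread('pics/fit_scene.png');b=cv2.copyMakeBorder(b,0,200,0,0,0);cv2.imwrite('pics/fit_both.png',np.hstack([a,b]))"
```

```text
(no output)
```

View pics/fit_both.png

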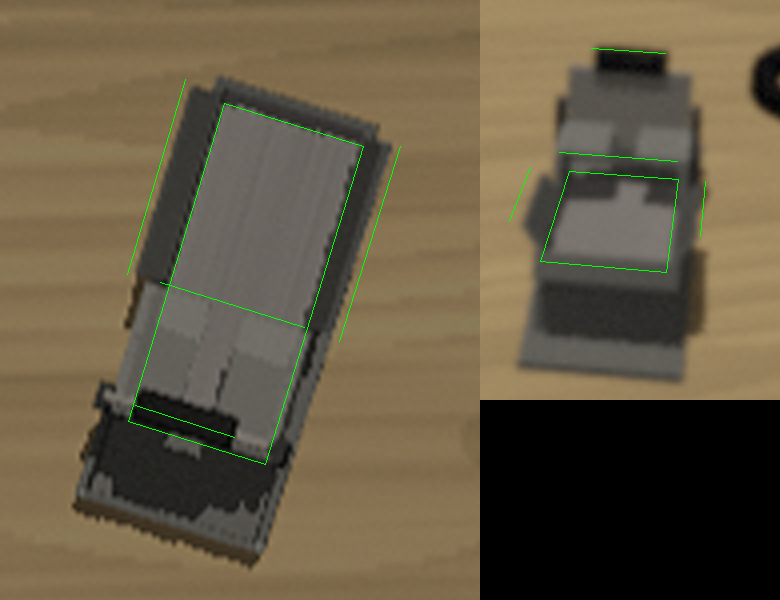

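```bash
cat >> h.py <<'E'
from scipy.spatial.transform import Rotation as Ro
def Rdown(yaw,tilt=None):
    """tool x down, jaw y axis along world yaw (rad)"""
    y=np.array([np.cos(yaw),np.sin(yaw),0]);x=np.array([0,0,-1.])
    return np.c_[x,y,np.cross(x,y)]
def turn(R1,R0=None):
    if R0 is None: R0=Ro.from_rotvec(arm.observe()['ee_rot']).as_matrix()
    return np.degrees(Ro.from_matrix(R1@R0.T).as_rotvec())
E
python3 - <<'E'
from h import *
R=Ro.from_rotvec(arm.observe()['ee_rot']).as_matrix();print(R.round(3))
print('jaw yaw',np.degrees(np.arctan2(R[1,1],R[0,1])))
for yd in (71.5,-108.5,-18.5): print(yd,turn(Rdown(np.radians(yd))).round(1))
p=np.array([0.455,0.1075,.15])
print((p-arm.observe()['position'])*100)
E
```

```text
[[-0.     0.422 -0.907]
 [-0.    -0.907 -0.422]
 [-1.     0.     0.   ]]
jaw yaw -65.03365918253535
71.5 [  0.    0.  136.5]
-108.5 [  0.   -0.  -43.5]
-18.5 [ 0.   0.  46.5]
[19.11879561 67.4086761  -7.67345531]
```

>>> servo_tool(
  plan=[
    [[2,5,1],[0,0,5]],
    [[4,10,1],[0,0,10]],
    [[6,15,1],[0,0,15]],
    [[7,20,1],[0,0,20]],
    [[9,25,1],[0,0,25]],
    [[10,30,1],[0,0,30]],
    [[11,35,0],[0,0,35]],
    [[12,40,0],[0,0,38]],
    [[13,45,-1],[0,0,40]],
    [[15,50,-1],[0,0,42]],
    [[16,55,-2],[0,0,44]],
    [[17,60,-3],[0,0,46.5]],
  ],
  grip=0,
  squeeze=20,
)

```text
clock: 3.25
position: [0.4285, 0.0073, 0.2023]
ee_rot: [1.444, 1.038, -1.441]
force: [1.3, -0.7, -0.1]
width: 0.023
```

Run:
```python
from h import *
o=arm.observe();print(o['clock'],o['position'],turn(Rdown(np.radians(-18.5))).round(2),(np.array([.453,.1065,.14])-o['position'])*100,o['joints'].round(2))
```

```text
3.25 [0.428474   0.00729893 0.20227821] [ 0.01  0.12 -0.02] [ 2.45260036  9.92010716 -6.22782139] [ 0.3   0.18 -0.5   2.03  0.11  0.96 -0.58]
```

>>> servo_tool(
  plan=[
    [[1,5,-2],[0,0,0]],
    [[2.4,8,-4],[0,0,0]],
    [[2.4,9.9,-5],[0,0,0]],
    [[2.4,9.9,-5],[0,0,0]],
    [[2.4,9.9,-5],[0,0,0]],
  ],
)

```text
clock: 3.75
position: [0.4523, 0.1061, 0.1523]
ee_rot: [1.443, 1.038, -1.441]
force: [-0.2, -0.5, 1.0]
width: 0.007
```

Run:
```python
from h import *
o=arm.observe();print(o['clock'],o['position'],o['force'],o['width'])
p=arm.get_image('wrist'); a=p['frame']
from fit import r
X,Y,al=r.x[:3]
q=arm.get_image('top');b=q['frame'].copy()
print(np.round(proj(p,[o['position'],[.453,.1065,.116]]),1),np.round(proj(q,o['position']),1))
cv2.imwrite('pics/w1.png',a); cv2.imwrite('pics/t1.png',cv2.resize(b[180:345,200:380],None,fx=4,fy=4))
```

```text
3.75 [0.45229549 0.10606695 0.15226467] [-0.21656099 -0.4799982   0.98878844] 0.006566912731412162
[[319.6 294.5]
 [320.1 267.7]] [[268.9 298.9]]
```

View pics/w1.png

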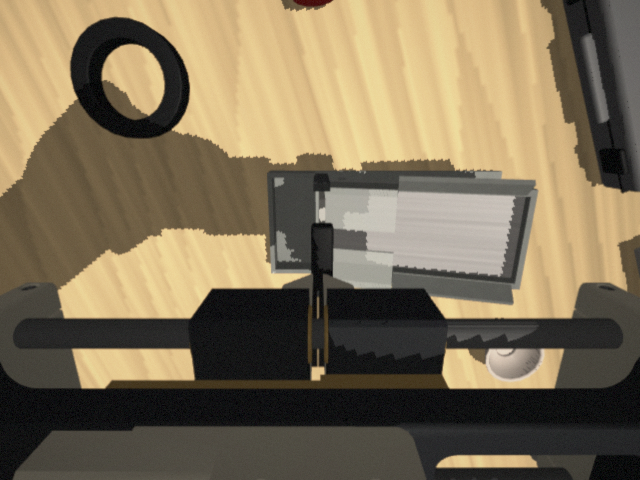

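View pics/t1.png

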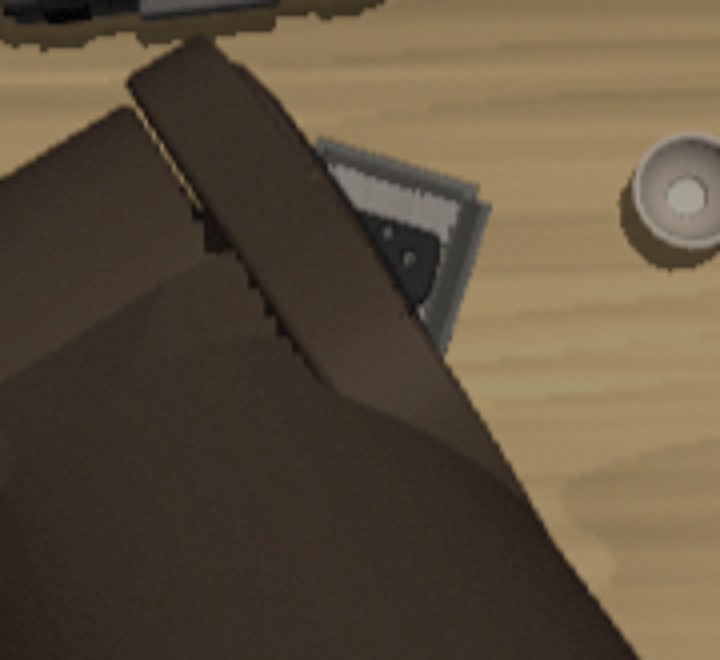

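```bash
cat > ov.py <<'E'
from h import *
def lines(X,Y,a,h):
    L=[]
    for sy in(1,-1):
        L+=[[(75,34*sy,62),(-15,34*sy,38)],[(-15,34*sy,38),(-77,34*sy,21.5)]]
    L+=[[(75,-34,62),(75,34,62)],[(-77,-34,21.5),(-77,34,21.5)],[(-15,-34,75),(-15,34,75)],[(-72,22,h),(-72,-22,h)],[(-86,22,h),(-86,-22,h)],[(-86,22,h),(-72,22,h)]]
    c,s=np.cos(a),np.sin(a)
    return [np.array([[X+c*q[0]-s*q[1],Y+s*q[0]+c*q[1],q[2]] for q in l])/1000 for l in L]
def overlay(p,pose,name,box,k):
    im=cv2.resize(p['frame'],None,fx=k,fy=k,interpolation=cv2.INTER_CUBIC)
    for w in lines(*pose):
        u=proj(p,w)*k+(k-1)/2
        cv2.line(im,tuple(map(int,u[0])),tuple(map(int,u[1])),(0,255,0),1)
    x0,y0,x1,y1=[int(v*k) for v in box]
    cv2.imwrite(name,im[y0:y1,x0:x1])
E
python3 - <<'E'
from ov import *
import pickle
p=arm.get_image('wrist');pickle.dump(p,open('w1.pkl','wb'))
overlay(p,(521,83,-.323,116),'pics/w1o.png',(255,150,555,320),2.6)
E
```

```text
(no output)
```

View pics/w1o.png

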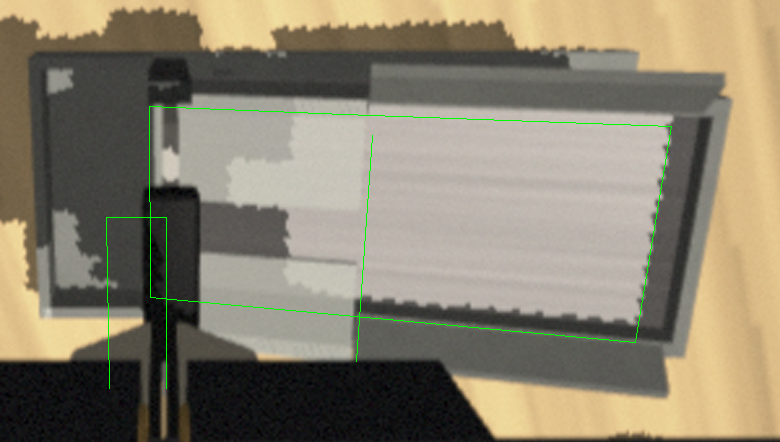

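>>> servo_tool(
  plan=[
    [[0,0.1,-2.5],[0,0,0]],
    [[0,0.1,-3.5],[0,0,0]],
    [[0,0.1,-4.5],[0,0,0]],
    [[0,0.1,-5.5],[0,0,0]],
    [[0,0.1,-6.3],[0,0,0]],
    [[0,0.1,-6.7],[0,0,0]],
    [[0,0.1,-6.8],[0,0,0]],
    [[0,0.1,-6.85],[0,0,0]],
    [[0,0.1,-6.85],[0,0,0]],
  ],
)

```text
clock: 4.8
position: [0.4529, 0.1062, 0.0845]
ee_rot: [1.446, 1.035, -1.441]
force: [0.3, -0.1, -0.2]
width: 0.002
```

>>> servo_tool(
  plan=[
    [[0,0,-0.1],[0,0,0]],
    [[0,0,-0.2],[0,0,0]],
    [[0,0,-0.2],[0,0,0]],
  ],
)

```text
clock: 5.1
position: [0.4532, 0.1065, 0.0841]
ee_rot: [1.446, 1.034, -1.44]
force: [-7.3, -3.4, 23.1]
width: 0.007
```

Run:
```python
from h import *
o=arm.observe();print(o['clock'],o['position'],o['force'],o['ft_torque'])
p=arm.get_image('scene'); q=arm.get_image('wrist')
cv2.imwrite('pics/s2.png',np.vstack([cv2.resize(p['frame'][150:300,270:420],None,fx=3,fy=3)[:,:],])); cv2.imwrite('pics/w2.png',q['frame'])
```

```text
5.1 [0.45324153 0.10646398 0.08405494] [-7.29404736 -3.40160382 23.11831211] [-0.7280489   1.30187358  0.02888877]
```

View pics/s2.png

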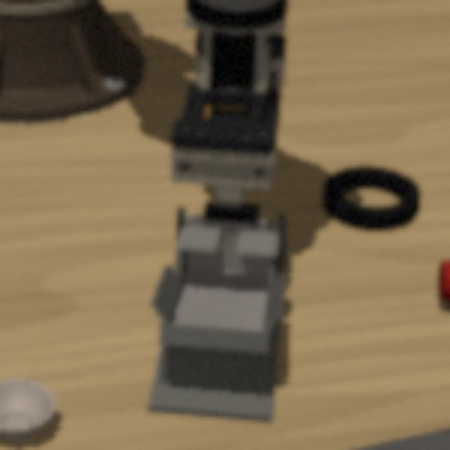

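View pics/w2.png

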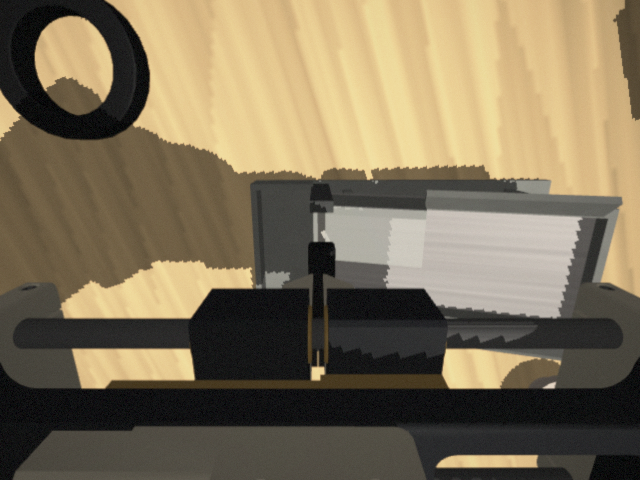

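>>> servo_tool(
  plan=[
    [[0,0,3],[0,0,0]],
    [[0,0,6],[0,0,0]],
    [[2,-4,8],[0,0,8]],
    [[4,-8,8.5],[0,0,16]],
    [[6,-12.5,8.5],[0,0,24]],
    [[8,-17,8.5],[0,0,32]],
    [[10,-21,8.5],[0,0,40]],
    [[12.5,-25,8.5],[0,0,48]],
    [[15,-29,8.5],[0,0,56]],
    [[17.5,-33,8.5],[0,0,64]],
    [[17.5,-34.4,8.5],[0,0,72]],
    [[17.5,-34.4,8.5],[0,0,73.5]],
  ],
  grip=0.6,
)

```text
clock: 6.4
position: [0.628, -0.241, 0.1679]
ee_rot: [0.484, 1.517, -0.477]
force: [0.3, -0.3, 0.4]
width: 0.598
```

```bash
cat > fuse.py <<'E'
from h import *
import pickle
from scipy.optimize import least_squares
def sil(p,x,y,a,r,z):
    th=np.linspace(0,2*np.pi,24,endpoint=False)
    d=np.array([np.cos(a),np.sin(a),0]);n=np.array([-np.sin(a),np.cos(a),0]);k=np.array([0,0,1.])
    pts=[np.array([x,y,z])+d*s*.03+r*(n*np.cos(t)+k*np.sin(t)) for s in(-1,1) for t in th]
    u=proj(p,pts).astype(np.float32)
    return cv2.convexHull(u)
def fitm(p,m,r,g0,z=None):
    """match moments of mask with cylinder's silhouette"""
    z=r if z is None else z
    M=cv2.moments(m.astype(np.uint8),True)
    def stat(M):
        return np.array([M['m10']/M['m00'],M['m01']/M['m00'],.5*np.arctan2(2*M['mu11'],M['mu20']-M['mu02'])])
    s0=stat(M)
    def f(v):
        s=stat(cv2.moments(sil(p,v[0],v[1],v[2],r,z)))
        e=s-s0; e[2]=(e[2]+np.pi/2)%np.pi-np.pi/2
        return [e[0],e[1],e[2]*30]
    R=least_squares(f,g0,x_scale=[.01,.01,.1],diff_step=1e-3)
    return R.x,R.cost,cv2.contourArea(sil(p,*R.x,r,z)),m.sum()
E
python3 - <<'E'
from fuse import *
o=arm.observe();print(o['clock'],o['position'],turn(Rdown(np.radians(55))).round(1),o['joints'].round(2))
P=pickle.load(open('P.pkl','rb'))
for q,r,g in [('thick',.015,(.631,-.238,2.53)),('middle',.012,(.443,-.137,.21)),('slim',.009,(.467,-.334,.71))]:
    for n in('top','scene'):
        if n=='scene' and q=='middle':continue
        x,c,a,b=fitm(P[n],P[n]['m_'+q+'_fuse'],r,g); print(q,n,x[:2].round(4),np.degrees(x[2]).round(1),round(c,3),a,b)
p=arm.get_image('wrist');pickle.dump(p,open('w3.pkl','wb'))
cv2.imwrite('pics/w3.png',p['frame'])
for d in arm.trace(p,'thick_fuse')[:2]:
    m=d['pixels'];print(d['score'],d['at'],m.sum())
    x,c,a,b=fitm(p,m,.015,(.631,-.238,2.53));print(x[:2].round(4),np.degrees(x[2]).round(1),c,a,b)
E
```

```text
6.4 [ 0.62798058 -0.24104737  0.16793857] [-0.2  0.1  0.2] [ 0.7   0.66 -0.68  1.47  0.43  1.16  0.91]
thick top [ 0.6311 -0.2393] 145.4 0.0 498.6658322289586 467
thick scene [ 0.6303 -0.2362] 142.4 0.0 453.36351214325987 406
middle top [ 0.4436 -0.1376] 12.3 0.0 400.7611523354426 397
slim top [ 0.4671 -0.3353] 40.8 0.0 314.72675906214863 320
slim scene [ 0.4691 -0.3312] 40.3 0.0 174.33789192442782 160
0.76 [321.0, 226.1] 1930
[ 0.6314 -0.2363] 144.9 7.344246153529275e-12 2065.6121788239107 1930
```

View pics/w3.png

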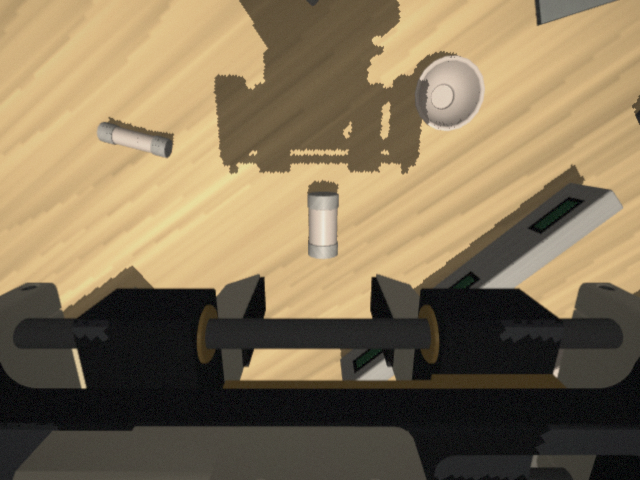

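>>> servo_tool(
  plan=[
    [[0.3,0.4,-4],[0,0,0]],
    [[0.3,0.4,-8],[0,0,0]],
    [[0.3,0.4,-12],[0,0,0]],
    [[0.3,0.4,-15],[0,0,0]],
    [[0.3,0.4,-16.4],[0,0,0]],
    [[0.3,0.4,-16.4],[0,0,0]],
    [[0.3,0.4,-16.4],[0,0,0]],
  ],
)

```text
clock: 7.2
position: [0.6321, -0.2315, 0.0065]
ee_rot: [0.486, 1.515, -0.475]
force: [-0.7, 0.0, 0.4]
width: 0.601
```

>>> servo_tool(
  plan=[
    [[0,0,0],[0,0,0]],
    [[0,0,0],[0,0,0]],
    [[0,0,0],[0,0,0]],
    [[0,0,0],[0,0,0]],
  ],
  grip=0.1,
  squeeze=20,
)

```text
clock: 7.6
position: [0.6324, -0.2317, 0.0072]
ee_rot: [0.486, 1.514, -0.476]
force: [-1.1, -0.3, 4.3]
width: 0.316
```

>>> servo_tool(
  plan=[
    [[0,0,3],[0,0,0]],
    [[0,0,7],[0,0,0]],
    [[0,0,11],[0,0,0]],
    [[0,0,13],[0,0,0]],
    [[0,0,13],[0,0,0]],
  ],
)

```text
clock: 8.1
position: [0.6343, -0.2319, 0.1409]
ee_rot: [0.486, 1.508, -0.475]
force: [-0.5, 0.1, -0.5]
width: 0.318
```

Run:
```python
from ov import *
import pickle
p=pickle.load(open('w1.pkl','rb'))
overlay(p,(522.6,87.7,-.323,116),'pics/w1p.png',(255,150,555,320),2.6)
q=arm.get_image('wrist');o=arm.observe();print(o['position'],o['width'],proj(q,o['position']))
pickle.dump(q,open('w4.pkl','wb'))
cv2.imwrite('pics/w4.png',q['frame'])
```

```text
[ 0.63300485 -0.23190726  0.13836192] 0.3192821781354308 [[315.82536433 291.77025307]]
```

View pics/w1p.png

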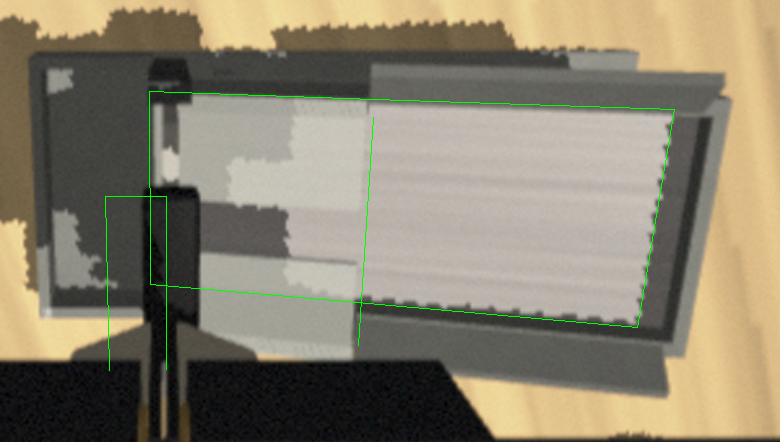

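View pics/w4.png

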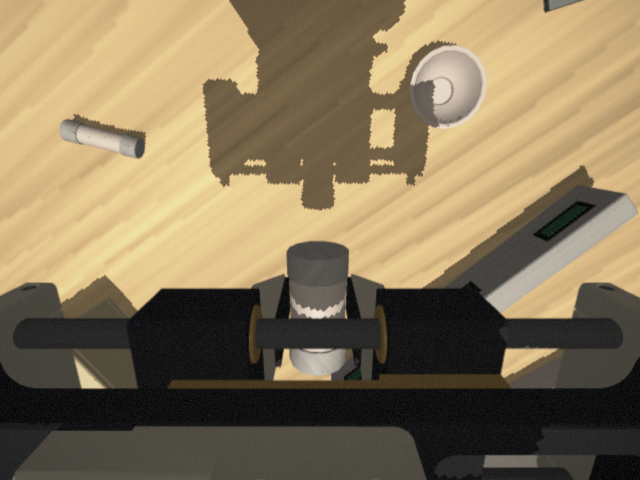

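```bash
cat > held.py <<'E'
from h import *
def held(p,pos,R,r,up,s):
    """rows min of silhouette, for fuse held with centre up above TCP, axis offset s toward camera"""
    z=-R[:,2]; c=pos-R[:,0]*up+z*s
    th=np.linspace(0,2*np.pi,72)
    out=[]
    for e in(.03,-.03):
        out.append(proj(p,[c+z*e+r*(R[:,1]*np.cos(t)-R[:,0]*np.sin(t)) for t in th]))
    return out
E
python3 - <<'E'
from held import *
import pickle
p=pickle.load(open('w4.pkl','rb'));o=arm.observe();R=Ro.from_rotvec(o['ee_rot']).as_matrix()
for s in (-.004,-.002,0,.002,.004):
    a,b=held(p,o['position'],R,.015,.0082,s); print(s,'front',a.min(0).round(1),a.max(0).round(1),'rear',b.min(0).round(1),b.max(0).round(1))
a=p['frame'][225:390,240:400];cv2.imwrite('pics/w4c.png',cv2.resize(a,None,fx=4,fy=4,interpolation=cv2.INTER_CUBIC))
E
```

```text
-0.004 front [284.5 240.9] [346.9 261.1] rear [287.7 340.3] [344.1 375.8]
-0.002 front [284.3 237.3] [347.  256.8] rear [287.6 337.2] [344.2 372.4]
0 front [284.2 233.6] [347.2 252.5] rear [287.5 334.2] [344.2 368.9]
0.002 front [284.1 229.9] [347.3 248.1] rear [287.4 331.1] [344.3 365.4]
0.004 front [284.  226.2] [347.4 243.7] rear [287.3 328.1] [344.4 361.9]
```

View pics/w4c.png

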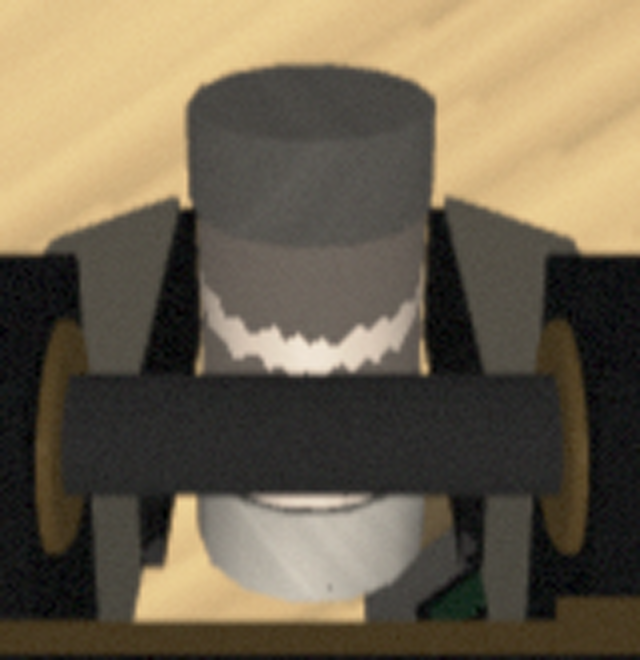

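```bash
cat > place.py <<'E'
from h import *
A=np.radians(-18.5)
D=np.array([.5226,.0877,0]); 
Rd=np.c_[[np.cos(A),np.sin(A),0],[-np.sin(A),np.cos(A),0],[0,0,1]]
def target(x,h,yoff,tilt=15):
    t=np.radians(tilt); s=np.radians(15)
    n=Rd@np.array([-np.sin(s),0,np.cos(s)])
    fl=Rd@np.array([x,yoff,.022+.268*(x+.075)])+D
    tx=Rd@np.array([np.sin(t),0,-np.cos(t)]); ty=Rd@np.array([np.cos(t),0,np.sin(t)])
    return fl+n*h,np.c_[tx,ty,np.cross(tx,ty)]
def go(pos,R):
    o=arm.observe(); print(o['clock'],'pos',o['position'].round(4),'shift cm',((pos-o['position'])*100).round(2),'turn',turn(R).round(2))
E
python3 - <<'E'
from place import *
for h in (.10,.009):
    P,R=target(.030,h,.0039);print(P.round(4));go(P,R)
E
```

```text
[0.5277 0.0901 0.1467]
8.15 pos [ 0.633  -0.2319  0.1384] shift cm [-10.53  32.2    0.84] turn [  5.03 -14.76 -72.84]
[0.5501 0.0826 0.0588]
8.15 pos [ 0.633  -0.2319  0.1384] shift cm [-8.29 31.45 -7.95] turn [  5.03 -14.76 -72.84]
```

>>> servo_tool(
  plan=[
    [[-1,3,2],[0.6,-1.6,-8]],
    [[-2,6,3],[1.1,-3.3,-16]],
    [[-3,9,3],[1.7,-4.9,-24]],
    [[-4,13,3],[2.2,-6.5,-32]],
    [[-5.5,17,3],[2.8,-8.1,-40]],
    [[-7,21,3],[3.3,-9.7,-48]],
    [[-8,25,3],[3.9,-11.4,-56]],
    [[-9,28,3],[4.4,-13,-64]],
    [[-10,31,2],[5,-14.6,-72]],
    [[-10.5,32.2,1.5],[5,-14.8,-72.8]],
    [[-10.5,32.2,1],[5,-14.8,-72.8]],
    [[-10.5,32.2,1],[5,-14.8,-72.8]],
  ],
)

```text
clock: 9.35
position: [0.5264, 0.0902, 0.1464]
ee_rot: [1.51, 0.818, -1.255]
force: [0.4, -0.6, -0.9]
width: 0.319
```

Run:
```python
from place import *; from ov import *
import pickle
q=arm.get_image('wrist'); pickle.dump(q,open('w5.pkl','wb'))
overlay(q,(522.6,87.7,A,84),'pics/w5.png',(150,100,550,400),2)
for h in (.10,.03,.009):
    P,R=target(.030,h,.0039);go(P,R)
print(arm.observe()['width'],arm.observe()['force'])
```

```text
9.4 pos [0.5271 0.0892 0.1469] shift cm [ 0.06  0.09 -0.02] turn [ 0.14 -0.16 -0.12]
9.4 pos [0.5271 0.0892 0.1469] shift cm [ 1.78 -0.49 -6.78] turn [ 0.14 -0.16 -0.12]
9.4 pos [0.5271 0.0892 0.1469] shift cm [ 2.29 -0.66 -8.81] turn [ 0.14 -0.16 -0.12]
0.31618251645164247 [-0.40135127 -0.14991888 -0.49297712]
```

View pics/w5.png

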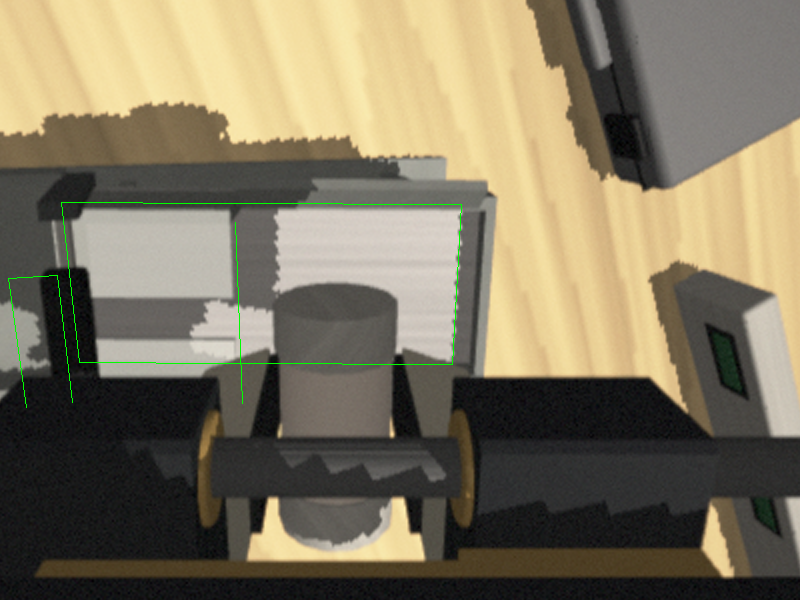

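>>> servo_tool(
  plan=[
    [[0.8,-0.1,-3],[0,0,0]],
    [[1.8,-0.5,-6.8],[0.1,-0.1,-0.1]],
    [[2,-0.55,-7.7],[0.1,-0.1,-0.1]],
    [[2.2,-0.6,-8.4],[0.1,-0.1,-0.1]],
    [[2.3,-0.65,-8.7],[0.1,-0.1,-0.1]],
    [[2.3,-0.65,-8.7],[0.1,-0.1,-0.1]],
    [[2.3,-0.65,-8.7],[0.1,-0.1,-0.1]],
  ],
)

```text
clock: 10.1
position: [0.5507, 0.0829, 0.0611]
ee_rot: [1.517, 0.815, -1.253]
force: [0.5, -0.8, -1.4]
width: 0.322
```

Run:
```python
from place import *; from ov import *
import pickle
q=arm.get_image('wrist'); s=arm.get_image('scene')
overlay(q,(522.6,87.7,A,84),'pics/w6.png',(100,100,500,400),2)
cv2.imwrite('pics/s6.png',cv2.resize(s['frame'][170:310,270:430],None,fx=4,fy=4))
for h in (.009,):
    P,R=target(.030,h,.0039);go(P,R)
print(arm.observe()['width'],arm.observe()['force'])
```

```text
10.2 pos [0.5506 0.083  0.061 ] shift cm [-0.05 -0.04 -0.22] turn [ 0.01  0.03 -0.03]
0.31918497509308197 [ 0.66048347  0.124249   -1.34627942]
```

View pics/w6.png

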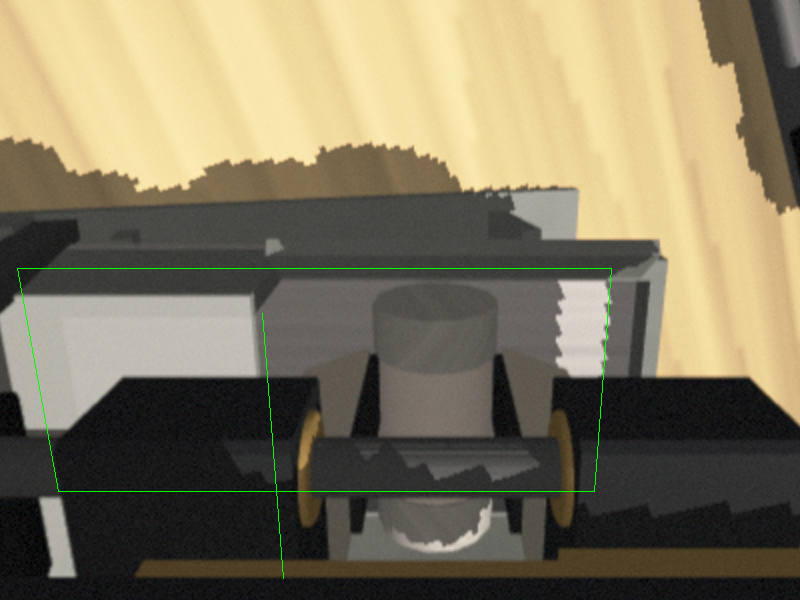

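View pics/s6.png

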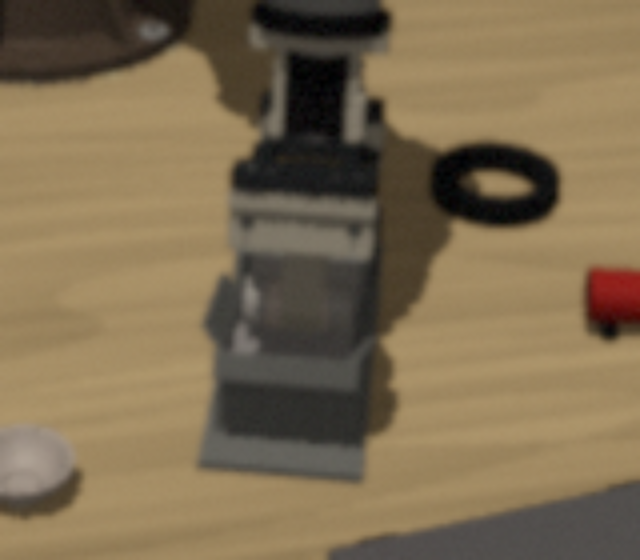

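>>> servo_tool(
  plan=[
    [[0,0.05,-0.2],[0,0,0]],
    [[0,0.05,-0.35],[0,0,0]],
    [[0,0.05,-0.35],[0,0,0]],
  ],
)

```text
clock: 10.5
position: [0.5504, 0.0835, 0.0574]
ee_rot: [1.516, 0.815, -1.253]
force: [-0.9, 0.1, -1.8]
width: 0.322
```

>>> servo_tool(
  plan=[
    [[0,0,0],[0,0,0]],
    [[0,0,0],[0,0,0]],
    [[0,0,0],[0,0,0]],
  ],
  grip=0.42,
)

```text
clock: 10.8
position: [0.5505, 0.0836, 0.0575]
ee_rot: [1.516, 0.815, -1.253]
force: [0.4, -0.0, 0.3]
width: 0.417
```

>>> servo_tool(
  plan=[
    [[-0.25,0.08,1],[0,0,0]],
    [[-0.5,0.16,2],[0,0,0]],
    [[-0.75,0.25,3],[0,0,0]],
    [[-1.2,0.4,5],[0,0,0]],
    [[-2,0.7,8],[0,0,0]],
    [[-2.5,0.8,10],[0,0,0]],
    [[-2.5,0.8,10],[0,0,0]],
  ],
)

```text
clock: 11.5
position: [0.5265, 0.0926, 0.1613]
ee_rot: [1.52, 0.813, -1.248]
force: [0.7, 1.0, -0.8]
width: 0.417
```

Run:
```python
from place import *; from ov import *
import pickle
q=arm.get_image('wrist'); s=arm.get_image('scene')
overlay(q,(522.6,87.7,A,84),'pics/w7.png',(100,80,500,380),2)
cv2.imwrite('pics/s7.png',cv2.resize(s['frame'][170:310,270:430],None,fx=4,fy=4))
o=arm.observe();print(o['clock'],o['position'],turn(Rdown(np.radians(-78))).round(1))
```

```text
11.6 [0.52573762 0.09152111 0.15843052] [ 11.8  10.6 -59.2]
```

View pics/w7.png

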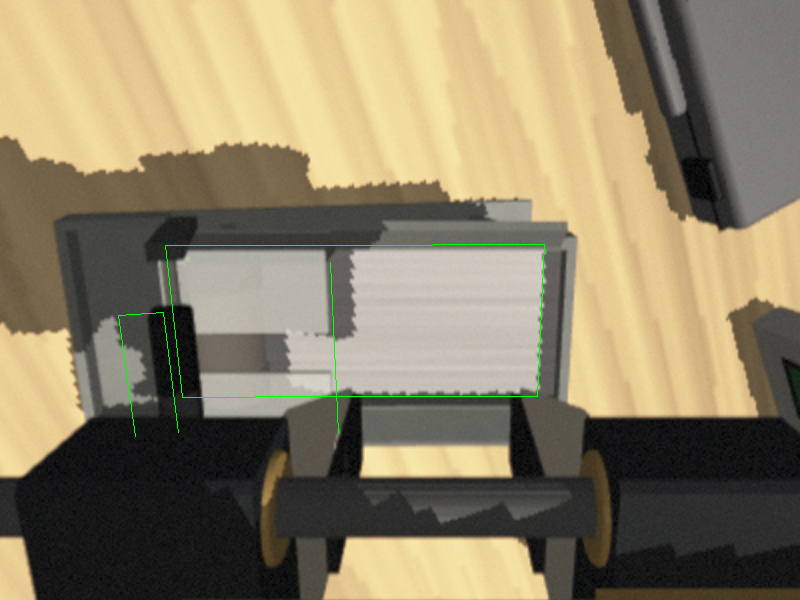

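View pics/s7.png

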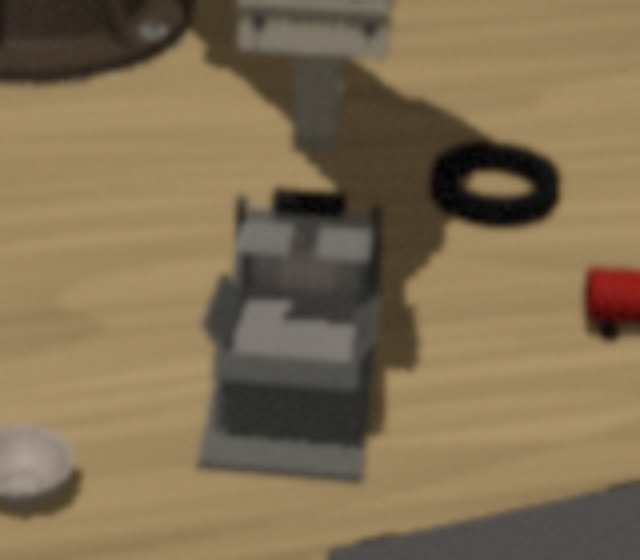

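>>> servo_tool(
  plan=[
    [[-1,-3,1],[1.5,1.3,-7.4]],
    [[-2,-6,1],[3,2.6,-14.8]],
    [[-3,-9,1],[4.4,4,-22.2]],
    [[-4,-12,1],[6,5.3,-29.6]],
    [[-5,-15,1],[7.4,6.6,-37]],
    [[-6,-18,1],[8.9,8,-44.4]],
    [[-7.5,-21,1],[10.4,9.3,-51.8]],
    [[-8.2,-22.7,1],[11.8,10.6,-59.2]],
    [[-8.2,-22.7,0],[11.8,10.6,-59.2]],
    [[-8.2,-22.7,0],[11.8,10.6,-59.2]],
  ],
  grip=0.5,
)

```text
clock: 12.6
position: [0.4427, -0.1355, 0.1567]
ee_rot: [2.108, 0.223, -2.115]
force: [-0.3, -0.2, 0.2]
width: 0.498
```

Run:
```python
from fuse import *
p=arm.get_image('wrist');cv2.imwrite('pics/w8.png',p['frame'])
for d in arm.trace(p,'middle_fuse')[:2]:
    m=d['pixels'];print(d['score'],d['at'],m.sum())
    x,c,a,b=fitm(p,m,.012,(.4436,-.135,.21));print(x[:2].round(4),np.degrees(x[2]).round(1),c,a,b)
o=arm.observe();print(o['clock'],o['position'],turn(Rdown(np.radians(-78))).round(1),(x[:2]-o['position'][:2])*100)
```

```text
0.8 [318.6, 224.0] 1601
[ 0.4429 -0.1348] 14.9 3.2363658679699883e-11 1716.0064086758066 1601
12.7 [ 0.44342821 -0.13429785  0.15771334] [-0.1 -0.1 -0.2] [-0.05732256 -0.05060058]
```

View pics/w8.png

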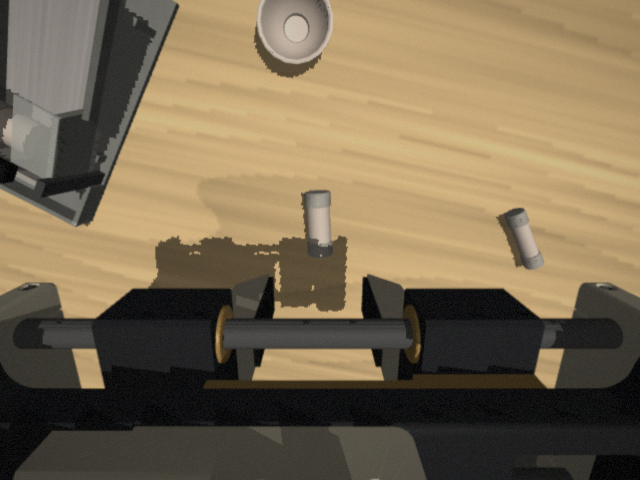

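>>> servo_tool(
  plan=[
    [[-0.05,-0.05,-4],[0,0,2.5]],
    [[-0.05,-0.05,-8],[0,0,2.5]],
    [[-0.05,-0.05,-12],[0,0,2.5]],
    [[-0.05,-0.05,-14.5],[0,0,2.5]],
    [[-0.05,-0.05,-15.4],[0,0,2.5]],
    [[-0.05,-0.05,-15.4],[0,0,2.5]],
    [[-0.05,-0.05,-15.4],[0,0,2.5]],
  ],
)

```text
clock: 13.4
position: [0.4438, -0.1344, 0.0047]
ee_rot: [2.085, 0.27, -2.085]
force: [0.4, 1.0, -0.1]
width: 0.501
```

>>> servo_tool(
  plan=[
    [[0,0,0],[0,0,0]],
    [[0,0,0],[0,0,0]],
    [[0,0,0],[0,0,0]],
    [[0,0,0],[0,0,0]],
  ],
  grip=0.1,
)

```text
clock: 13.8
position: [0.4444, -0.1347, 0.0053]
ee_rot: [2.086, 0.27, -2.084]
force: [-0.8, -0.2, 7.2]
width: 0.254
```

>>> servo_tool(
  plan=[
    [[0,0,3],[0,0,0]],
    [[0,0,7],[0,0,0]],
    [[0,0,11],[0,0,0]],
    [[0,0,14],[0,0,0]],
    [[0,0,14],[0,0,0]],
    [[0,0,14],[0,0,0]],
  ],
)

```text
clock: 14.4
position: [0.4444, -0.1348, 0.1457]
ee_rot: [2.087, 0.269, -2.082]
force: [0.1, -0.2, -0.9]
width: 0.26
```

Run:
```python
from held import *
from place import *
import pickle
p=arm.get_image('wrist')
o=arm.observe();R=Ro.from_rotvec(o['ee_rot']).as_matrix()
for s in (-.004,-.002,0,.002,.004):
    a,b=held(p,o['position'],R,.012,.0075,s); print(s,'front',a.min(0).round(1),a.max(0).round(1),'rear',b.min(0).round(1),b.max(0).round(1))
a=p['frame'][225:390,240:400];cv2.imwrite('pics/w9.png',cv2.resize(a,None,fx=4,fy=4,interpolation=cv2.INTER_CUBIC))
print(o['width'])
P,R=target(.030,.10,.0);go(P,R)
```

```text
-0.004 front [293.7 242.9] [343.9 258.9] rear [296.  344.2] [341.3 372.7]
-0.002 front [293.6 239.2] [344.  254.7] rear [296.  341.2] [341.4 369.3]
0 front [293.5 235.4] [344.1 250.4] rear [295.9 338.1] [341.5 365.9]
0.002 front [293.5 231.7] [344.2 246.1] rear [295.8 334.9] [341.6 362.4]
0.004 front [293.4 227.9] [344.3 241.7] rear [295.8 331.8] [341.6 358.9]
0.2564325911763113
14.45 pos [ 0.4437 -0.1346  0.1447] shift cm [ 8.28 22.1   0.2 ] turn [-11.45 -10.69  56.45]
```

View pics/w9.png

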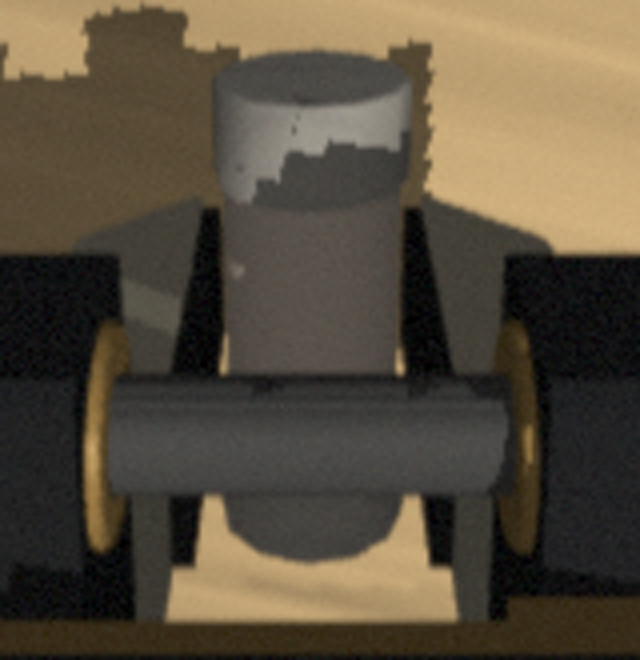

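>>> servo_tool(
  plan=[
    [[1,3,2],[-1.4,-1.3,7]],
    [[2,6,2.5],[-2.8,-2.6,14]],
    [[3,9,2.5],[-4.2,-4,21]],
    [[4,12,2.5],[-5.6,-5.3,28]],
    [[5,15,2.5],[-7,-6.6,35]],
    [[6,18,2.5],[-8.5,-8,42]],
    [[7.5,20.5,2],[-10,-9.3,49]],
    [[8.3,22.2,1],[-11.4,-10.7,56.4]],
    [[8.3,22.2,0.5],[-11.4,-10.7,56.4]],
    [[8.3,22.2,0.5],[-11.4,-10.7,56.4]],
    [[8.3,22.2,0.5],[-11.4,-10.7,56.4]],
  ],
)

```text
clock: 15.55
position: [0.5261, 0.086, 0.1489]
ee_rot: [1.518, 0.814, -1.259]
force: [-0.3, 0.0, -0.9]
width: 0.252
```

Run:
```python
from place import *; from ov import *
q=arm.get_image('wrist'); 
overlay(q,(522.6,87.7,A,84),'pics/w10.png',(150,100,550,400),2)
for h in (.10,.03,.0065):
    P,R=target(.030,h,.001);go(P,R)
Q=lambda x,y,z:Rd@np.array([x,y,z])+D
print(proj(q,[Q(-.047,0,.041),Q(-.077,0,.041)])*2-[300,200])
```

```text
15.6 pos [0.5265 0.0861 0.1494] shift cm [ 0.03  0.13 -0.27] turn [-0.04 -0.07  0.24]
15.6 pos [0.5265 0.0861 0.1494] shift cm [ 1.75 -0.45 -7.03] turn [-0.04 -0.07  0.24]
15.6 pos [0.5265 0.0861 0.1494] shift cm [ 2.33 -0.64 -9.3 ] turn [-0.04 -0.07  0.24]
[[142.59854687 284.17718337]
 [ 61.13837179 290.4623732 ]]
```

View pics/w10.png

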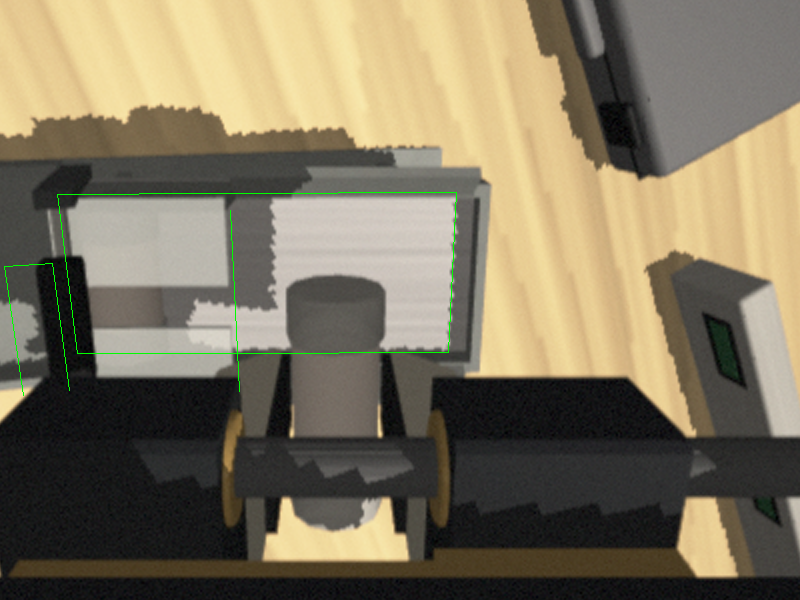

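```bash
sed -i 's/^D=.*/D=np.array([.5302,.0852,0])/' place.py
python3 - <<'E'
from place import *
for h in (.03,.008):
    P,R=target(.026,h,.001);go(P,R)
E
```

```text
15.6 pos [0.5265 0.0861 0.1494] shift cm [ 2.13 -0.57 -7.14] turn [-0.04 -0.07  0.24]
15.6 pos [0.5265 0.0861 0.1494] shift cm [ 2.67 -0.75 -9.27] turn [-0.04 -0.07  0.24]
```

>>> servo_tool(
  plan=[
    [[1,-0.2,-3],[0,0,0.2]],
    [[2.1,-0.5,-7.1],[0,0,0.2]],
    [[2.4,-0.6,-8.2],[0,0,0.2]],
    [[2.6,-0.7,-9],[0,0,0.2]],
    [[2.65,-0.75,-9.3],[0,0,0.2]],
    [[2.65,-0.75,-9.3],[0,0,0.2]],
    [[2.65,-0.75,-9.3],[0,0,0.2]],
  ],
)

```text
clock: 16.3
position: [0.5535, 0.0788, 0.0577]
ee_rot: [1.518, 0.815, -1.254]
force: [0.1, -1.0, -0.4]
width: 0.251
```

Run:
```python
from place import *; from ov import *
q=arm.get_image('wrist'); cv2.imwrite('pics/w11.png',cv2.resize(q['frame'][100:400,100:500],None,fx=2,fy=2))
P,R=target(.026,.0065,.001);go(P,R)
o=arm.observe();print(o['width'],o['force'])
```

```text
16.35 pos [0.5535 0.0789 0.0577] shift cm [ 0.01 -0.04 -0.23] turn [-0.07  0.03  0.04]
0.25040168592605844 [ 0.40040532 -0.54932123 -0.42974699]
```

View pics/w11.png

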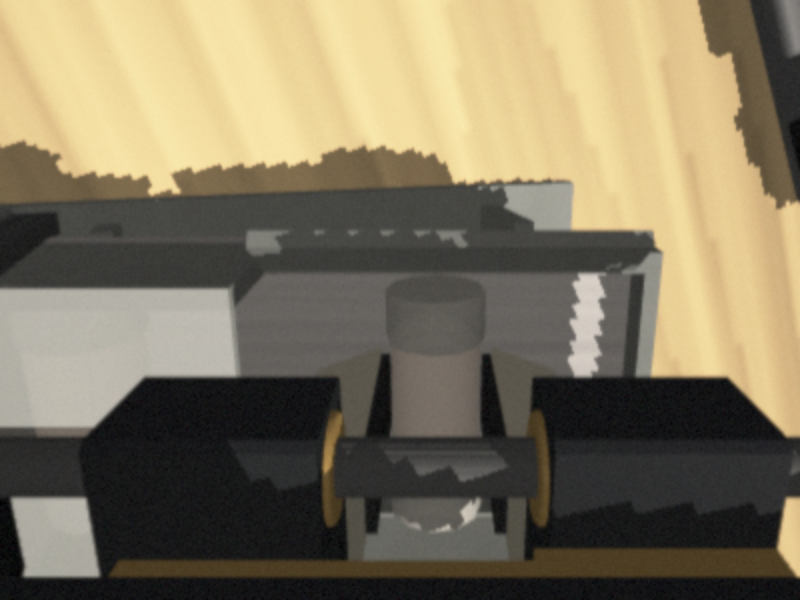

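>>> servo_tool(
  plan=[
    [[0,-0.05,-0.2],[0,0,0]],
    [[0,-0.05,-0.35],[0,0,0]],
    [[0,-0.05,-0.35],[0,0,0]],
  ],
)

```text
clock: 16.65
position: [0.5534, 0.0783, 0.0542]
ee_rot: [1.518, 0.815, -1.254]
force: [0.4, -0.2, -0.7]
width: 0.255
```

>>> servo_tool(
  plan=[
    [[0,0,0],[0,0,0]],
    [[0,0,0],[0,0,0]],
    [[0,0,0],[0,0,0]],
  ],
  grip=0.35,
)

```text
clock: 16.95
position: [0.5535, 0.0784, 0.0542]
ee_rot: [1.518, 0.815, -1.254]
force: [-0.3, -0.4, 0.2]
width: 0.353
```

>>> servo_tool(
  plan=[
    [[-0.25,0.08,1],[0,0,0]],
    [[-0.5,0.16,2],[0,0,0]],
    [[-0.75,0.25,3],[0,0,0]],
    [[-1.2,0.4,5],[0,0,0]],
    [[-2,0.7,8],[0,0,0]],
    [[-2.5,0.8,10],[0,0,0]],
    [[-2.5,0.8,10],[0,0,0]],
  ],
)

```text
clock: 17.65
position: [0.5295, 0.0874, 0.158]
ee_rot: [1.522, 0.813, -1.248]
force: [1.0, 0.1, 0.1]
width: 0.352
```

Run:
```python
from place import *; from ov import *
q=arm.get_image('wrist'); s=arm.get_image('scene')
overlay(q,(D[0]*1e3,D[1]*1e3,A,84),'pics/w12.png',(100,80,500,380),2)
cv2.imwrite('pics/s12.png',cv2.resize(s['frame'][170:310,270:430],None,fx=4,fy=4))
Q=lambda x,y,z:Rd@np.array([x,y,z])+D
print(proj(q,[Q(-.047,0,.041),Q(-.023,0,.045)])*2-[200,160])
o=arm.observe();print(o['clock'],o['position'],turn(Rdown(np.radians(-49))).round(1),(np.array([.468,-.3325])-o['position'][:2])*100)
```

```text
[[254.64446061 323.53199053]
 [315.04213298 321.71336495]]
17.75 [0.52867004 0.08628508 0.1551791 ] [  8.4  12.8 -30.3] [ -6.06700423 -41.87850761]
```

View pics/w12.png

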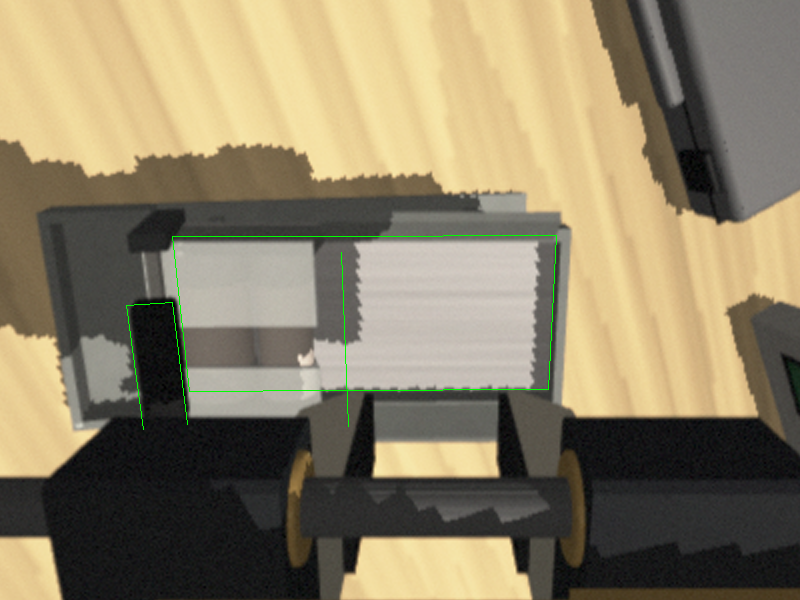

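View pics/s12.png

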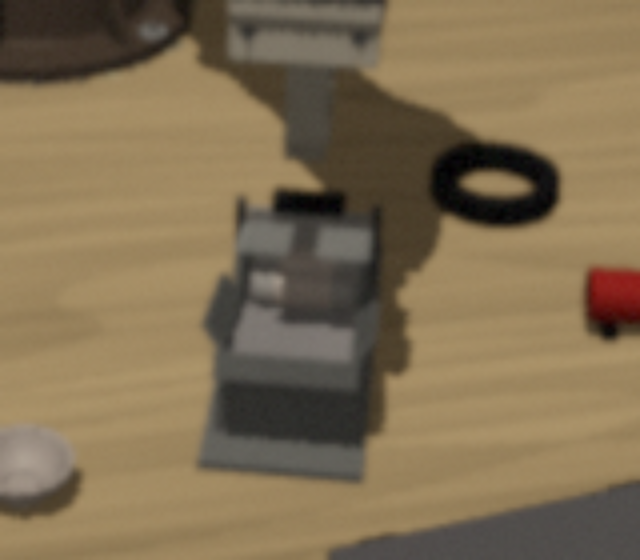

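>>> servo_tool(
  plan=[
    [[-0.5,-4,1],[1.2,1.8,-4.3]],
    [[-1,-8,1],[2.4,3.6,-8.6]],
    [[-2,-12.5,1],[3.6,5.4,-13]],
    [[-2.5,-17,1],[4.8,7.2,-17.2]],
    [[-3,-21.5,1],[6,9,-21.5]],
    [[-4,-26,1],[7.2,10.8,-26]],
    [[-4.5,-30.5,1],[8.4,12.8,-30.3]],
    [[-5,-35,1],[8.4,12.8,-30.3]],
    [[-5.5,-39,1],[8.4,12.8,-30.3]],
    [[-6,-41.5,0.5],[8.4,12.8,-30.3]],
    [[-6,-41.9,0],[8.4,12.8,-30.3]],
    [[-6,-41.9,0],[8.4,12.8,-30.3]],
  ],
  grip=0.45,
)

```text
clock: 18.95
position: [0.4675, -0.3329, 0.1534]
ee_rot: [1.806, 0.676, -1.81]
force: [-0.5, -0.0, -0.4]
width: 0.446
```

Run:
```python
from fuse import *
p=arm.get_image('wrist');cv2.imwrite('pics/w13.png',p['frame'])
for d in arm.trace(p,'slim_fuse')[:2]:
    m=d['pixels'];print(d['score'],d['at'],m.sum())
    x,c,a,b=fitm(p,m,.009,(.468,-.3325,.70));print(x[:2].round(4),np.degrees(x[2]).round(1),c,a,b)
    o=arm.observe();print(o['clock'],o['position'],turn(Rdown(x[2]-np.pi/2)).round(1),(x[:2]-o['position'][:2])*100)
```

```text
0.62 [318.2, 222.9] 1143
[ 0.4687 -0.3311] 40.3 2.952456519807332e-11 1268.6544911973178 1143
19.05 [ 0.46886413 -0.33102958  0.15453165] [-0.1 -0.1 -0.8] [-0.01555306 -0.00480966]
```

View pics/w13.png

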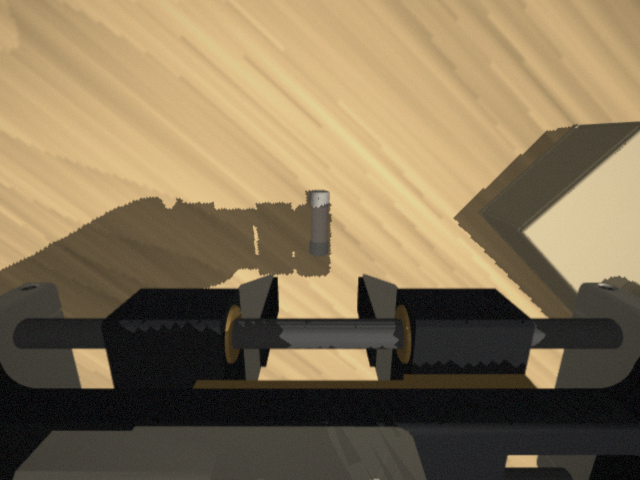

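>>> servo_tool(
  plan=[
    [[0,0,-4],[0,0,0]],
    [[0,0,-8],[0,0,0]],
    [[0,0,-12],[0,0,0]],
    [[0,0,-14.4],[0,0,-0.5]],
    [[0,0,-15.1],[0,0,-0.5]],
    [[0,0,-15.2],[0,0,-0.5]],
    [[0,0,-15.2],[0,0,-0.5]],
  ],
)

```text
clock: 19.75
position: [0.47, -0.3308, 0.0038]
ee_rot: [1.811, 0.671, -1.81]
force: [-0.6, 0.1, -0.7]
width: 0.45
```

>>> servo_tool(
  plan=[
    [[0,0,0],[0,0,0]],
    [[0,0,0],[0,0,0]],
    [[0,0,0],[0,0,0]],
    [[0,0,0],[0,0,0]],
  ],
  grip=0.05,
)

```text
clock: 20.15
position: [0.4704, -0.3311, 0.0044]
ee_rot: [1.811, 0.67, -1.809]
force: [-1.4, -0.1, 5.4]
width: 0.187
```

>>> servo_tool(
  plan=[
    [[0,0,3],[0,0,0]],
    [[0,0,7],[0,0,0]],
    [[0,0,11],[0,0,0]],
    [[0,0,14],[0,0,0]],
    [[0,0,14],[0,0,0]],
    [[0,0,14],[0,0,0]],
  ],
)

```text
clock: 20.75
position: [0.4704, -0.3313, 0.145]
ee_rot: [1.811, 0.668, -1.808]
force: [-0.5, 0.6, -1.2]
width: 0.19
```

Run:
```python
from held import *
from place import *
p=arm.get_image('wrist')
o=arm.observe();R=Ro.from_rotvec(o['ee_rot']).as_matrix()
for s in (-.004,-.002,0,.002,.004):
    a,b=held(p,o['position'],R,.009,.0055,s); print(s,'front',a.min(0).round(1),a.max(0).round(1),'rear',b.min(0).round(1),b.max(0).round(1))
a=p['frame'][225:390,240:400];cv2.imwrite('pics/w14.png',cv2.resize(a,None,fx=4,fy=4,interpolation=cv2.INTER_CUBIC))
print(o['width'])
P,R=target(.026,.10,.0);go(P,R)
```

```text
-0.004 front [299.9 243.6] [337.  255.3] rear [301.6 345.3] [335.1 366.1]
-0.002 front [299.8 239.9] [337.  251.2] rear [301.5 342.2] [335.2 362.8]
0 front [299.7 236.1] [337.1 247. ] rear [301.5 339.1] [335.2 359.4]
0.002 front [299.7 232.3] [337.2 242.9] rear [301.4 336. ] [335.3 356.1]
0.004 front [299.6 228.5] [337.2 238.6] rear [301.4 332.8] [335.3 352.7]
0.18467840502166558
20.8 pos [ 0.4698 -0.331   0.1439] shift cm [ 6.05 41.61  0.18] turn [ -8.52 -12.59  30.72]
```

View pics/w14.png

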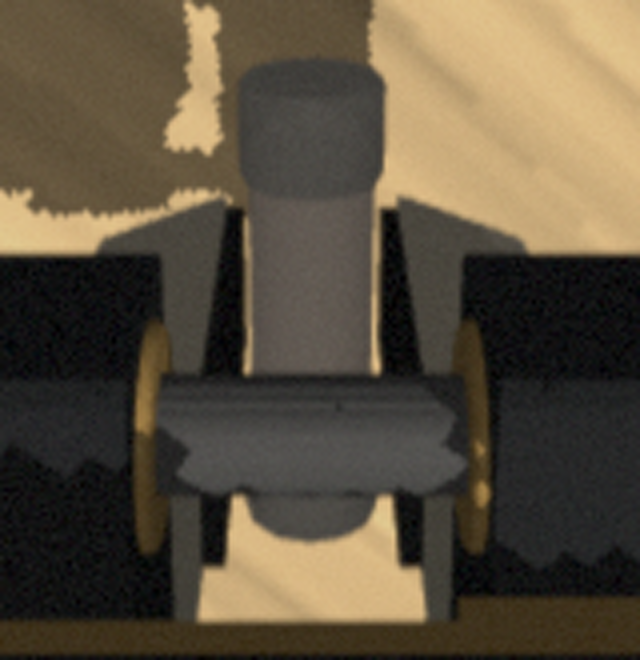

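>>> servo_tool(
  plan=[
    [[0.5,4,2],[-1.2,-1.8,4.4]],
    [[1,8,2.5],[-2.4,-3.6,8.8]],
    [[1.5,12.5,2.5],[-3.6,-5.4,13.2]],
    [[2,17,2.5],[-4.8,-7.2,17.5]],
    [[3,21.5,2.5],[-6,-9,22]],
    [[3.5,26,2.5],[-7.2,-10.8,26.3]],
    [[4,30.5,2.5],[-8.5,-12.6,30.7]],
    [[5,35,2],[-8.5,-12.6,30.7]],
    [[6,39,1.5],[-8.5,-12.6,30.7]],
    [[6.1,41.7,1],[-8.5,-12.6,30.7]],
    [[6.1,41.7,0.5],[-8.5,-12.6,30.7]],
    [[6.1,41.7,0.5],[-8.5,-12.6,30.7]],
  ],
)

```text
clock: 22.0
position: [0.5294, 0.0859, 0.1468]
ee_rot: [1.513, 0.818, -1.256]
force: [0.1, -1.0, -0.2]
width: 0.188
```

Run:
```python
from place import *; from ov import *
q=arm.get_image('wrist'); 
overlay(q,(D[0]*1e3,D[1]*1e3,A,84),'pics/w15.png',(150,100,550,400),2)
for h in (.03,.006):
    P,R=target(.026,h,.0015);go(P,R)
```

```text
22.05 pos [0.5297 0.0849 0.1474] shift cm [ 1.83 -0.41 -6.94] turn [ 0.05 -0.17  0.02]
22.05 pos [0.5297 0.0849 0.1474] shift cm [ 2.42 -0.61 -9.25] turn [ 0.05 -0.17  0.02]
```

View pics/w15.png

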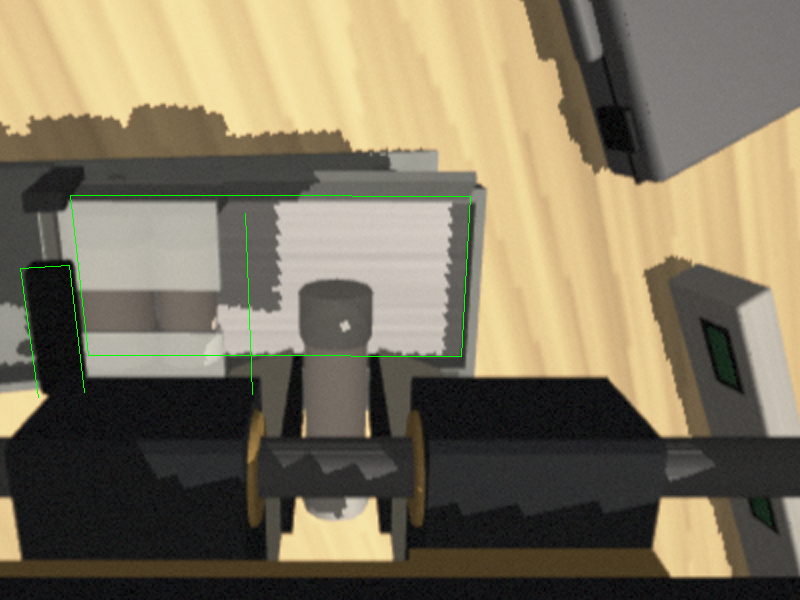

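>>> servo_tool(
  plan=[
    [[0.8,-0.2,-3],[0,0,0]],
    [[1.8,-0.4,-6.9],[0,-0.1,0]],
    [[2.1,-0.5,-8],[0,-0.1,0]],
    [[2.3,-0.6,-8.8],[0,-0.1,0]],
    [[2.4,-0.6,-9.2],[0,-0.1,0]],
    [[2.4,-0.6,-9.3],[0,-0.1,0]],
    [[2.4,-0.6,-9.3],[0,-0.1,0]],
  ],
)

```text
clock: 22.75
position: [0.5541, 0.0791, 0.0554]
ee_rot: [1.517, 0.814, -1.254]
force: [-0.1, -0.2, -0.1]
width: 0.188
```

Run:
```python
from place import *
P,R=target(.026,.005,.0015);go(P,R)
o=arm.observe();print(o['width'],o['force'])
```

```text
22.75 pos [0.5541 0.0791 0.0554] shift cm [-0.   -0.03 -0.15] turn [0.03 0.01 0.03]
0.1882524745073971 [-0.05733297 -0.20403917 -0.0584883 ]
```

>>> servo_tool(
  plan=[
    [[0,0,-0.1],[0,0,0]],
    [[0,0,-0.2],[0,0,0]],
    [[0,0,-0.2],[0,0,0]],
  ],
)

```text
clock: 23.05
position: [0.5542, 0.0791, 0.0537]
ee_rot: [1.517, 0.814, -1.254]
force: [1.2, 0.3, -1.4]
width: 0.188
```

>>> servo_tool(
  plan=[
    [[0,0,0],[0,0,0]],
    [[0,0,0],[0,0,0]],
    [[0,0,0],[0,0,0]],
  ],
  grip=0.28,
)

```text
clock: 23.35
position: [0.5542, 0.0792, 0.0537]
ee_rot: [1.517, 0.814, -1.254]
force: [0.0, -0.9, -0.5]
width: 0.28
```

>>> servo_tool(
  plan=[
    [[-0.25,0.08,1],[0,0,0]],
    [[-0.5,0.16,2],[0,0,0]],
    [[-0.75,0.25,3],[0,0,0]],
    [[-1.2,0.4,5],[0,0,0]],
    [[-2,0.7,8],[0,0,0]],
    [[-2.5,0.8,10],[0,0,0]],
    [[-2.5,0.8,10],[0,0,0]],
  ],
)

```text
clock: 24.05
position: [0.5302, 0.0882, 0.1575]
ee_rot: [1.52, 0.812, -1.249]
force: [-0.4, 0.4, 0.4]
width: 0.278
```

Run:
```python
from place import *; from ov import *
q=arm.get_image('wrist'); s=arm.get_image('scene')
overlay(q,(D[0]*1e3,D[1]*1e3,A,84),'pics/w16.png',(100,80,500,380),2)
cv2.imwrite('pics/s16.png',cv2.resize(s['frame'][170:310,270:430],None,fx=4,fy=4))
Q=lambda x,y,z:Rd@np.array([x,y,z])+D
print(proj(q,[Q(-.047,0,.041),Q(-.023,0,.045),Q(-.006,0,.048)])*2-[200,160])
```

```text
[[253.56747113 325.9082984 ]
 [314.06043529 324.08774263]
 [356.3548064  322.92961394]]
```

View pics/w16.png

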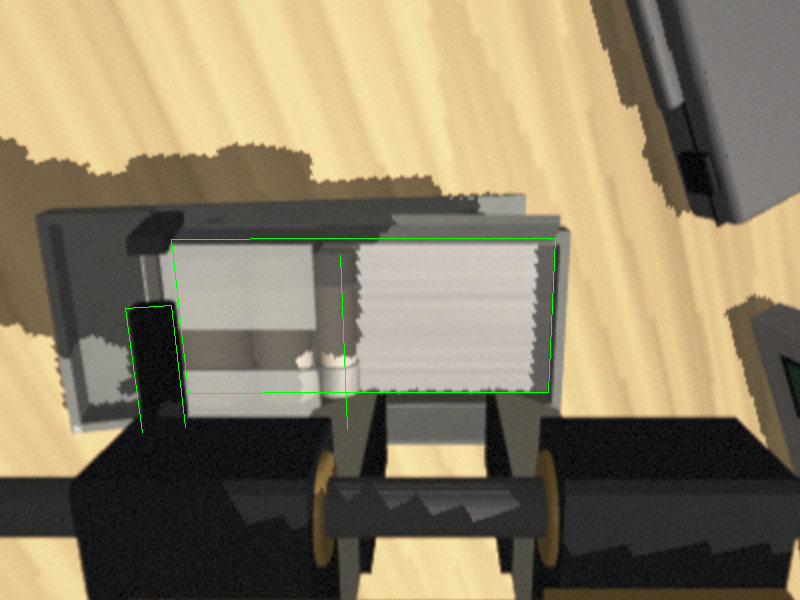

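View pics/s16.png

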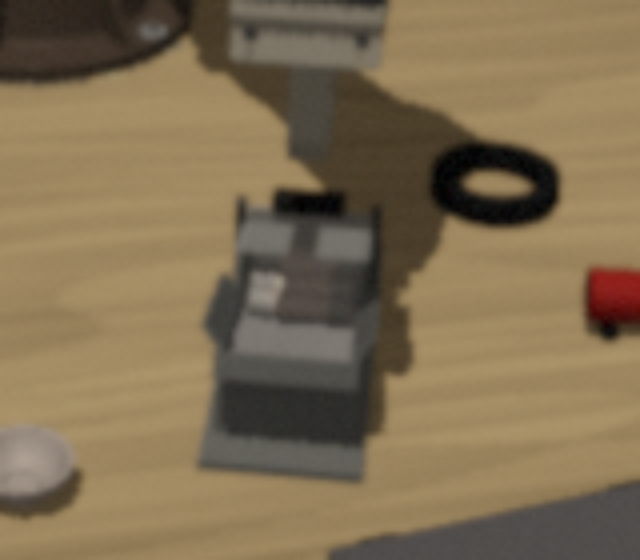

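>>> servo_tool(
  plan=[
    [[0,-3,3],[0,0,0]],
    [[0,-7,5],[0,0,0]],
    [[0,-11,7],[0,0,0]],
    [[0,-15,8],[0,0,0]],
    [[0,-19,8],[0,0,0]],
    [[0,-23,8],[0,0,0]],
    [[0,-25,8],[0,0,0]],
    [[0,-25,8],[0,0,0]],
    [[0,-25,8],[0,0,0]],
  ],
)

```text
clock: 25.05
position: [0.5289, -0.1628, 0.2337]
ee_rot: [1.518, 0.814, -1.254]
force: [0.3, 0.9, 1.0]
width: 0.281
```

Run:
```python
from place import *
q=arm.get_image('top'); s=arm.get_image('scene')
cv2.imwrite('pics/t17.png',cv2.resize(q['frame'][195:345,225:345],None,fx=4,fy=4,interpolation=cv2.INTER_CUBIC))
cv2.imwrite('pics/s17.png',s['frame'])
for n in ['torch','spirit_level','tealight_dish','screwdriver_case','tape_roll','screwdriver']:
    print(n,[np.round(r['at']).tolist() for r in arm.search_frame(s,n)[:1]])
print(arm.observe()['clock'])
```

```text
torch [[450.0, 242.0]]
spirit_level []
tealight_dish [[278.0, 285.0]]
screwdriver_case []
tape_roll [[391.0, 210.0]]
screwdriver [[473.0, 284.0]]
25.45
```

View pics/t17.png

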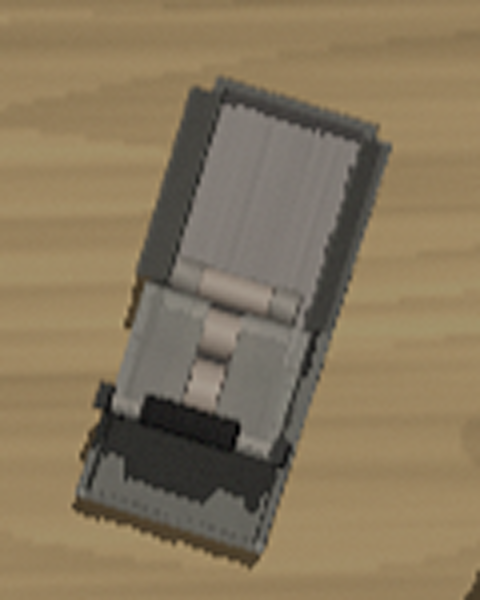

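View pics/s17.png

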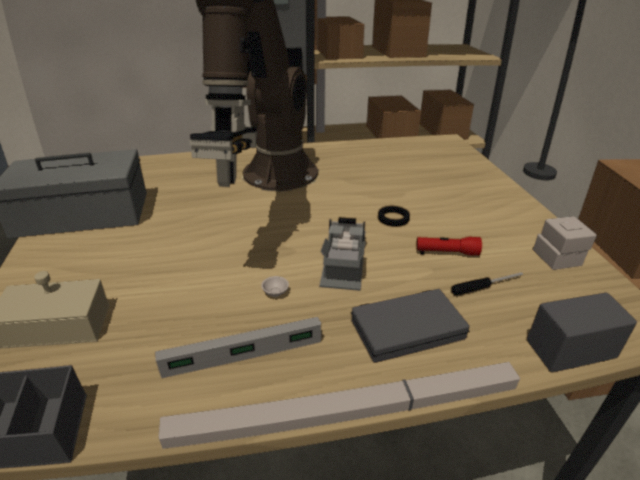

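The top view shows all three fuses lying square, one behind another: slim at crop (235,290), middle at (215,335) and thick at (205,382), against the lowered gate bar. In the scene view the other things look unmoved.

```bash
python3 -c "
from cell import arm
print(arm.sign_off())"
```

```text
the job is handed in; nothing more can be done
None
```

The job is handed in: the gate is shut and the three fuses are loaded thickest first, then middle, then slim. The clock stood at about 25.5 s of the allowed 72 s.

**Gate:** I pushed it down until it stopped. The fingertips were then at 84.1 mm with 23 N pushing back, which matches the shut height of 84 mm.

**Fuses:** I let each one go just above the bay floor, with the gripper tilted to the 15° slope. Overlays on the wrist-camera pictures put the upslope edges of the three fuses within about 1 mm of where they should lie. The last top view shows all three square across the chute and touching in order, and the arm clear of everything.

**Checks that failed or disagreed:**
- **Camera mismatch:** The overhead camera disagreed with the other two by about 3 to 6 mm sideways, so I went by the wrist camera.
- **Dispenser position:** My first estimate was about 8 mm off along the chute. I corrected it after loading the thick fuse.
- **Other objects:** In the last scene picture the networks did not find the spirit level or the screwdriver case. By eye both are where they were at the start. The other four were found within about 6 pixels of their first positions.

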